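# Load the coupling tester and hold its dial at the third click

## Robot

A 6-joint arm with a two-finger parallel gripper is mounted at the origin on the work surface. World frame = base frame: x ahead of the robot, y to its left, z up, the work surface at z = 0. Lengths are in m, angles in rad, forces in N, time in s.
With the tool pointing down it reaches from about 0.325 to 0.9 m from the base axis. Payload 3.5 kg.
Tool frame: the origin (TCP) lies midway between the tips of the shut fingers; the grasp point (between the pads) lies ctrl.hold_point_z behind it (ctrl.hold_point_z is the distance from the TCP to the grasp point, in m); x points along the fingers, z is the direction in which the jaws open and shut, and the axes are right-handed (so a half turn about x gives the same grasp; the last joint's range is limited). The gripper opens to 85 mm and grips with 20 to 120 N. Pads are 22 mm wide; open, the fingers measure 114 mm over their backs; the gripper's body (76 mm by 85 mm) begins 54 mm behind the grasp point. The pads swing forward as they close: fully open they stand 13 mm farther back than shut.
Start: joints at [-1.368, 0.276, -0.026, 1.268, 0, 1.467], TCP at [0.188, -0.596, 0.231] pointing down, gripper open.
Joint ranges: [-3.12, 3.12], [-0.85, 1.88], [-1.08, 1.24], [-1.95, 2.15], [-1.57, 1.53], [-3.14, 3.14]. Speed limits (rad/s): [2.57, 2.57, 3.14, 3.14, 3.14, 3.14].

## Interface

Orientations are given as a rotation vector (axis times angle).
In Python, from station import ctrl gives the robot as it stands.
- The arm moves only by the tool jog_arm, never from a script. Its argument "increments" is a list of rows, each an object of numbers: "dx", "dy", "dz": the shift along the tool's x, y, z in mm; "ax", "ay", "az": the turn, a rotation vector about the tool's x, y, z in rad; "fingers": the opening, from 0 (shut) to 1 (fully open). In form: [{"dx": .., "dy": .., "dz": .., "ax": .., "ay": .., "az": .., "fingers": ..}, ...]. A call has 1 to 8 rows; each row is the pose to reach, as a shift and turn from the pose commanded when the call began, along the tool's axes at that moment; what a row does not reach only later rows make up. A row lasts 1/12 s, in which the tool goes at most 41.7 mm and 7.16 degrees, less where a joint would pass 70% of its speed; a pose out of reach is approached as far as the arm can. A call with a gripper value outside its range is refused whole. The fingers move at their own pace and stop on an object; the grip force is fixed at half the most. Time passes only in rows, so rows that repeat a pose let the fingers close. It gives the time, the measured TCP pose, the force and the opening at its end, in the units of the state.
- ctrl.get_obs(): the state, without advancing time (a new reading comes with each control period).
- ctrl.read_camera(name): name is "scene" or "side" or "wrist"; returns the picture (400x640x3 uint8, red, green, blue); there is no depth.
- ctrl.camera_model(name): a dict with "fx", "fy", "cx", "cy" (pixels), "R" (3x3) and "t" (3): a world point X has camera coordinates R X + t. Camera axes: x right, y down, z forward; pixel columns grow to the right and rows downward; lengths in m; the calibration is good to about 2 mm. A picture is of the moment at which its call begins: read the wrist's pose just before it. camera_model takes no time and is no camera call; for the wrist camera it gives the pose at the moment of the call.
- ctrl.hand_in(): hands the job in, once; it reports no verdict.
Trained networks look in the newest picture that a camera, given by its name, has taken for a name from the list of things; names that differ only in an ending like _2 or _b are one class to them, and where a whole thing is asked for, a point or a joint stands for the part that bears it (a point fixed in the world has none). Each returns a list of dicts, best first, with "conf" (0 to 1); they miss things now and then, are a little off and sometimes report something else, mostly with a low value. They report only what shows in the picture. A call takes as long as a camera call.
- ctrl.search_frame(camera, query): "xy" ([column, row] in pixels, amid what is visible of it).
- ctrl.trace(camera, query): "pixels" (400x640 bool, what is visible of it) and "xy" ([column, row] in pixels, amid what is visible of it).
- ctrl.tip_of(camera, query): "xy" ([column, row] in pixels: a listed point, or the origin of a listed thing).
The state is a dict: "time": time; "joints": joint angles; "joint_vel": joint speeds; "joint_efforts": joint torques, N m; "ee_pos": TCP position; "tcp_rot": TCP orientation; "force": force on the tool from outside, world axes, zero at the start; "torque": the same for the moment, N m; "width": finger opening in m.
Only numpy, scipy, OpenCV 4.12 (cv2) and the standard library are available. Lean on these libraries where they do the work, as an engineer would, in place of code of your own. Each camera call takes 0.05 s, during which the arm holds its last target.

## Task

Stand the black push-in coupling with the blue ends upright in the orange ring of the tester's open drawer, let go of it, and push the drawer fully shut. Then turn the tester's red spring-return dial clockwise past the first two clicks to the third (the red dot) and keep holding it there: the program finishes while the gripper still holds the dial. Leave the green mouthpieces and the red vase where they stand.

Things in the scene. Friction and masses are not known exactly. Their poses are not given: they have to be found in the camera images.
- coupling: Push-in hose coupling: upright cylinder 72 mm tall, 36 mm diameter, black with a blue collar at each end and a 29 mm waist 28 to 40 mm above its foot; about 70 g. Stands on the counter; origin at the centre of its underside, z up. Grip it from above on the 36 mm part, 52 mm above its foot. Its place is exchanged at random with those of the mouthpieces.
- tester: Bench tester fixed to the counter: blue box, white top, 200 mm deep (x), 200 mm wide (y), top face 120 mm above the counter; its front is open, high enough to pass the upright coupling. Origin at the centre of its underside; x points from the drawer side (facing the robot) to its back, y to the left seen from the robot, z up. Place and yaw vary.
- nest (a point): Centre of the drawer floor (19 mm above the counter) inside the orange ring that takes the coupling; moves with the drawer, tester's axes. Ring 16 mm tall, 42 mm inside, 54 mm outside diameter. The drawer's side walls rise 24 mm above its floor, 65 mm either side of the nest. The outer face of the 10 mm thick front panel is 60 mm in front (-x) of the nest.
- drawer_front (a point): Midpoint of the top edge of the drawer's white front panel, on its outer face (flat, 192 mm wide, from 7 to 92 mm above the counter), with the tester's axes. Push the face in the tester's +x direction to close the drawer.
- drawer (a joint): How far the drawer stands out, in m: 0 = fully shut (at its stop), 0.13 = fully out. Starts at 0.115 to 0.13. Slides along the tester's x axis with about 1.5 N of friction and stays where left; shut, the panel stands 10 mm proud of the box.
- dial_grip (a point): Grip point on the dial's vertical axis on the tester's top, 162 mm above the counter. The grip is an upright red bar 14 mm thick (this point's y), 54 mm long (its x), from 140 to 170 mm above the counter, on a grey disc of 29 mm radius; pinch it across its thickness from above. Turns with the dial; at rest its axes are the tester's and the bar's white line points along -x to the white dot.
- dial (a joint): Dial angle in rad, growing clockwise seen from above; 0 = at rest (white dot). Clicks over a ridge before each dot: ridges at 0.2, 0.6, 1.0; dots at 0.4 (green), 0.8 (yellow), 1.2 (red, the third); hard stop at 1.3. A spring turns it back to 0 from any angle when let go: about 0.12 N m at rest, 0.26 N m at the red dot, and up to 0.1 N m more to climb each ridge.
- mouthpiece_a: Bystander: shiny green tapered metal mouthpiece standing on the counter, 100 mm tall, 38 mm across at the foot (up to 32 mm), tapering to 18 mm at the top; origin at the centre of its underside. Leave it alone.
- mouthpiece_b: Bystander: shiny green tapered metal mouthpiece standing on the counter, 100 mm tall, 38 mm across at the foot (up to 32 mm), tapering to 18 mm at the top; origin at the centre of its underside. Leave it alone.
- vase: Bystander: squat dark red glass vase standing on the counter, 100 mm tall, 96 mm across at its belly; origin at the centre of its underside. Leave it alone.

How it is judged:
On the way, in this order (a step that is already met when the one before it is completed fails the run):
1. the coupling stands upright in the orange ring of the open drawer, let go (horizontal distance between coupling and nest below 0.006 m and z of coupling in the frame of nest between -0.004 and 0.005 m and angle between coupling's own z axis and vertical below 0.12 rad and contact force between the fingers and coupling below 0.2 N and value of joint drawer above 0.06 m), for 0.2 s.
2. the drawer is pushed fully shut with the coupling standing in its ring (value of joint drawer below 0.005 m and horizontal distance between coupling and nest below 0.006 m and z of coupling in the frame of nest between -0.004 and 0.005 m and angle between coupling's own z axis and vertical below 0.12 rad), for 0.2 s.
3. the dial is turned to the third click with the drawer shut (value of joint dial above 1.1 rad and value of joint drawer below 0.005 m and contact force between the fingers and dial above 0.5 N), for 0.3 s.
At the end, for the whole second after the job is handed in: The gripper still holds the dial (finger contact over 0.5 N) past the third click (dial over 1.1 rad), the drawer is shut (within 5 mm), and the coupling stands upright (within 0.12 rad), untouched by the fingers, on the floor of the orange ring (within 6 mm of its centre, 5 mm in height) (all of step 3 and horizontal distance between coupling and nest below 0.006 m and z of coupling in the frame of nest between -0.004 and 0.005 m and angle between coupling's own z axis and vertical below 0.12 rad and contact force between the fingers and coupling below 0.2 N); the arm keeps its last pose, push and grip.
It fails at once if the first green mouthpiece is moved more than 20 mm or tipped (distance of mouthpiece_a from where it was at the start of the episode above 0.02 m or angle between mouthpiece_a's own z axis and vertical above 0.3 rad).
It fails at once if the second green mouthpiece is moved more than 20 mm or tipped (distance of mouthpiece_b from where it was at the start of the episode above 0.02 m or angle between mouthpiece_b's own z axis and vertical above 0.3 rad).
It fails at once if the red vase is moved more than 20 mm or tipped (distance of vase from where it was at the start of the episode above 0.02 m or angle between vase's own z axis and vertical above 0.3 rad).
It also fails if it takes over 64 s, if anything falls off the work surface, if the arm or the gripper's body presses on something with over 40 N, if the wrist force passes 120 N, or if a joint passes its speed limit or range.

## Working session

There is one attempt and no reset: what is moved stays moved. The work goes in short steps, Python scripts to look and compute and a tool call to move; the robot and the scene stay as the last step left them, time stands still between calls to the robot, and variables do not carry over. Pictures are saved under pics/ and viewed, and the job is handed in when it is done.

Besides the shell and the picture viewer there is one more tool, called in YAML: its name, and indented under it one key for each argument. jog_arm: Moves the arm, as the interface text tells. Its arguments: {"type":"object","properties":{"increments":{"type":"array","items":{"type":"object","properties":{"dx":{"type":"number"},"dy":{"type":"number"},"dz":{"type":"number"},"ax":{"type":"number"},"ay":{"type":"number"},"az":{"type":"number"},"fingers":{"type":"number"}}}}},"required":["increments"]}

```bash
ls; mkdir -p pics; python3 - <<'E'
from station import ctrl
import cv2,numpy as np
np.set_printoptions(precision=4,suppress=True)
o=ctrl.get_obs(); print(o, ctrl.hold_point_z)
for n in ["scene","side","wrist"]:
    m=ctrl.camera_model(n); im=ctrl.read_camera(n)
    cv2.imwrite(f"pics/a_{n}.png",im[:,:,::-1])
    print(n,m)
E
```

```text
pics
{'time': 0.0, 'joints': array([-1.3684,  0.2772, -0.0279,  1.268 ,  0.    ,  1.4674]), 'joint_vel': array([-0.0025,  0.0021,  0.0028, -0.0027,  0.0016, -0.0006]), 'joint_efforts': array([ -0.0009, -44.5505,  29.5205,   0.0165,  -0.    ,  -0.    ]), 'ee_pos': array([ 0.188 , -0.5952,  0.2301]), 'tcp_rot': array([ 0.9826,  1.3402, -0.98  ]), 'force': array([ 0.316 , -0.408 ,  0.0159]), 'torque': array([ 0.0195, -0.0104,  0.0343]), 'width': 0.08555235854928983} 0.0187
scene {'fx': 468.4543427938946, 'fy': 468.4543427938946, 'cx': 319.35984719545655, 'cy': 206.71932114989076, 'R': array([[ 0.8586,  0.5126, -0.0068],
       [ 0.4118, -0.6976, -0.5863],
       [-0.3053,  0.5006, -0.8101]]), 't': array([-0.5705, -0.0913,  1.2792])}
side {'fx': 450.2449603771208, 'fy': 450.2449603771208, 'cx': 321.23112088227407, 'cy': 190.8620165030445, 'R': array([[ 0.8839, -0.4673, -0.0196],
       [-0.3519, -0.6368, -0.686 ],
       [ 0.3081,  0.6132, -0.7273]]), 't': array([-0.4465,  0.3696,  0.7739])}
wrist {'fx': 336.2500700539787, 'fy': 336.2500700539787, 'cx': 315.59909314321027, 'cy': 203.8448010276147, 'R': array([[ 0.3005, -0.9538, -0.0029],
       [-0.904 , -0.2858,  0.3181],
       [-0.3042, -0.093 , -0.9481]]), 't': array([-0.6241, -0.04  ,  0.3804])}
```

View pics/a_scene.png

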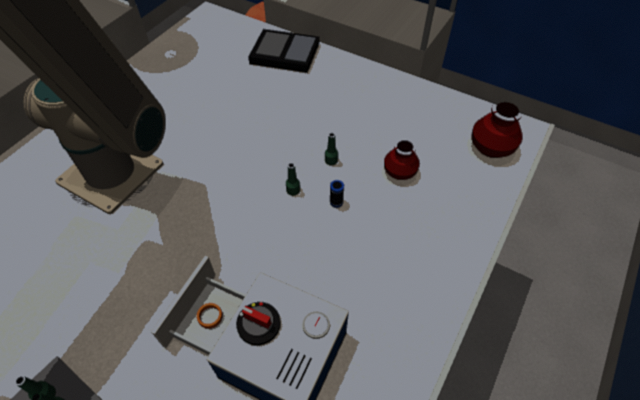

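View pics/a_side.png

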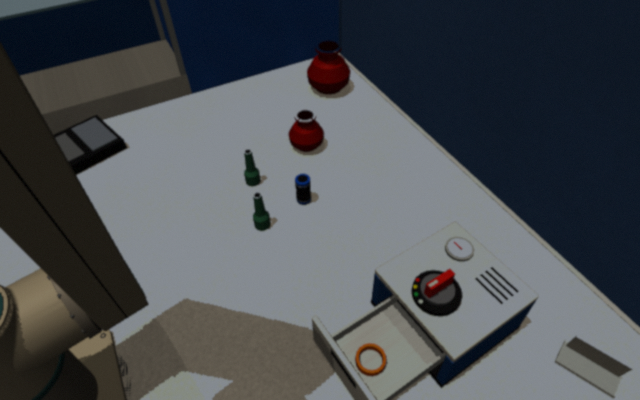

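View pics/a_wrist.png

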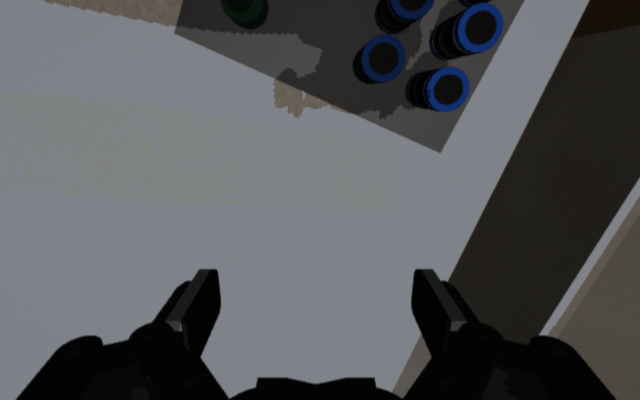

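The scene view shows the coupling at (337,193), the mouthpieces at (292,180) and (331,150), a vase at (402,160), and the tester at about (280,325) with the ring at (209,316). In the side view the coupling is at (303,188), the ring at (371,359) and the dial at (440,285). The wrist camera sees only spare couplings on a tray.

```bash
cat > h.py <<'E'
from station import ctrl
import cv2,numpy as np
np.set_printoptions(precision=4,suppress=True)
from scipy.spatial.transform import Rotation as Ro
def P(m):
    K=np.array([[m['fx'],0,m['cx']],[0,m['fy'],m['cy']],[0,0,1]])
    return K@np.c_[m['R'],m['t']]
def tri(ms,uvs):
    A=[]
    for m,(u,v) in zip(ms,uvs):
        p=P(m); A+= [u*p[2]-p[0], v*p[2]-p[1]]
    X=np.linalg.svd(np.array(A))[2][-1]; X=X[:3]/X[3]
    e=[np.linalg.norm(proj(m,X)-uv) for m,uv in zip(ms,uvs)]
    return X,e
def proj(m,X):
    q=P(m)@np.r_[X,1]; return q[:2]/q[2]
def onz(m,uv,z):
    p=P(m); u,v=uv
    A=np.array([u*p[2]-p[0],v*p[2]-p[1]])
    return np.r_[np.linalg.solve(A[:,:2],-(A[:,2]*z+A[:,3])),z]
E
python3 - <<'E'
from h import *
M={c:ctrl.camera_model(c) for c in("scene","side")}
R={}
for q in ["coupling","tester","nest","drawer_front","dial_grip","mouthpiece_a","vase"]:
    for c in M:
        r=ctrl.tip_of(c,q); R[q,c]=r
        print(q,c,[(np.round(d['xy'],1),round(d['conf'],2)) for d in r[:4]])
    a,b=R[q,"scene"],R[q,"side"]
    for x in a[:3]:
        for y in b[:3]:
            X,e=tri(M.values(),[x['xy'],y['xy']])
            if max(e)<6: print("   ",X,np.round(e,1))
E
```

```text
coupling scene [(array([333.9, 203.4]), 0.87)]
coupling side [(array([305. , 199.9]), 0.7), (array([442.1, 315.9]), 0.48)]
    [0.5777 0.219  0.0059] [0.5 0.5]
tester scene [(array([281.4, 355.6]), 0.74), (array([177.2, 291.4]), 0.34)]
tester side [(array([303.9, 196.4]), 0.69), (array([443.5, 315.7]), 0.64)]
    [ 0.6789 -0.1785  0.0034] [0.3 0.3]
nest scene [(array([207.4, 318.8]), 0.97), (array([283.7, 355.5]), 0.46), (array([295.4, 190.1]), 0.43)]
nest side [(array([366.8, 362. ]), 0.89)]
    [ 0.4981 -0.1929  0.0147] [2.  2.6]
    [ 0.5961 -0.0808 -0.3492] [3.9 4.6]
drawer_front scene [(array([178.1, 290.6]), 0.61)]
drawer_front side [(array([341.8, 365.7]), 0.63)]
    [ 0.4395 -0.1969  0.0873] [0.6 0.8]
dial_grip scene [(array([257. , 314.7]), 0.96)]
dial_grip side []
mouthpiece_a scene [(array([331.9, 159.4]), 0.85), (array([290.3, 188.7]), 0.72)]
mouthpiece_a side [(array([254.5, 183.7]), 0.85), (array([261.1, 225.8]), 0.81), (array([341.2, 364.3]), 0.46)]
    [ 0.4949  0.3506 -0.0077] [1.7 2. ]
    [0.4545 0.2014 0.0031] [0.4 0.5]
vase scene [(array([399.8, 170.1]), 0.63)]
vase side [(array([307.2, 145.1]), 0.68)]
    [ 0.6758  0.4082 -0.0008] [0.9 1. ]
```

```bash
cat >> h.py <<'E'
HZ=0.0187
def Rt(phi):
    # tool down, jaw (z) at world angle phi
    x=np.array([0,0,-1.]); z=np.array([np.cos(phi),np.sin(phi),0]); y=np.cross(z,x)
    return np.c_[x,y,z]
def delta(grasp,phi,o=None):
    o=o or ctrl.get_obs()
    Rc=Ro.from_rotvec(o['tcp_rot']).as_matrix()
    tcp=np.array(grasp)+[0,0,-HZ]
    d=Rc.T@(tcp-o['ee_pos'])*1000
    a=Ro.from_matrix(Rc.T@Rt(phi)).as_rotvec()
    print("d mm",np.round(d,1),"a",np.round(a,3))
    return d,a
def pose():
    o=ctrl.get_obs(); Rc=Ro.from_rotvec(o['tcp_rot']).as_matrix()
    print("t",round(o['time'],2),"tcp",o['ee_pos'],"grasp",o['ee_pos']-HZ*Rc[:,0],"x",Rc[:,0],"jaw ang",np.arctan2(Rc[1,2],Rc[0,2]),"w",round(o['width'],4),"F",o['force'],"q",o['joints'])
    return o
E
python3 - <<'E'
from h import *
o=pose(); Rc=Ro.from_rotvec(o['tcp_rot']).as_matrix(); print(Rc)
m=ctrl.camera_model("wrist"); c=-m['R'].T@m['t']; print("cam in tool",Rc.T@(c-o['ee_pos']), "axis", Rc.T@m['R'][2])
ms={c:ctrl.camera_model(c) for c in("scene","side")}
print(onz(ms['scene'],(257,314.7),.162), onz(ms['side'],(440,283),.165))
print("top tester corner scene", [onz(ms['scene'],uv,.120) for uv in [(258,273),(348,309)]])
for ph in (1.64,1.64-np.pi): delta([0.578,.219,.2],ph)
E
```

```text
t 0.85 tcp [ 0.1882 -0.596   0.2313] grasp [ 0.1882 -0.596   0.25  ] x [-0. -0. -1.] jaw ang -1.2649428895575283 w 0.0852 F [ 0.2412 -1.0613  0.5153] q [-1.3684  0.2764 -0.0264  1.268  -0.      1.4674]
[[-0.      0.9536  0.3011]
 [-0.      0.3011 -0.9536]
 [-1.     -0.      0.    ]]
cam in tool [-0.1413  0.0827  0.0006] axis [ 0.948  -0.3183 -0.001 ]
[ 0.6372 -0.1767  0.162 ] [ 0.6318 -0.183   0.165 ]
top tester corner scene [array([ 0.572 , -0.0894,  0.12  ]), array([ 0.769 , -0.0642,  0.12  ])]
d mm [  50.   617.1 -659.8] a [-2.905 -0.     0.   ]
d mm [  50.   617.1 -659.8] a [0.237 0.    0.   ]
```

```bash
python3 - <<'E'
import cv2
a=cv2.imread("pics/a_scene.png")[230:400,130:370]; b=cv2.imread("pics/a_side.png")[210:400,290:550]
cv2.imwrite("pics/z1.png",cv2.resize(a,None,fx=3.3,fy=3.3,interpolation=cv2.INTER_CUBIC))
cv2.imwrite("pics/z2.png",cv2.resize(b,None,fx=3,fy=3,interpolation=cv2.INTER_CUBIC))
E
```

```text
(no output)
```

View pics/z1.png

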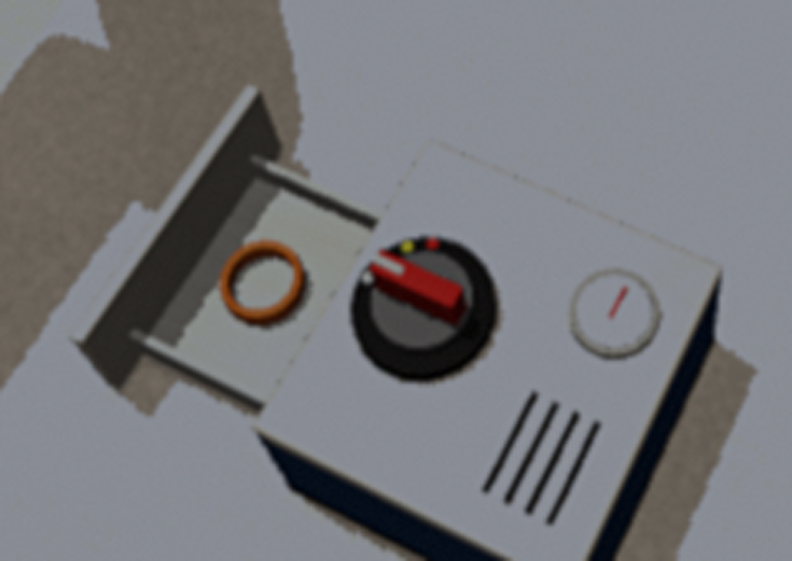

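View pics/z2.png

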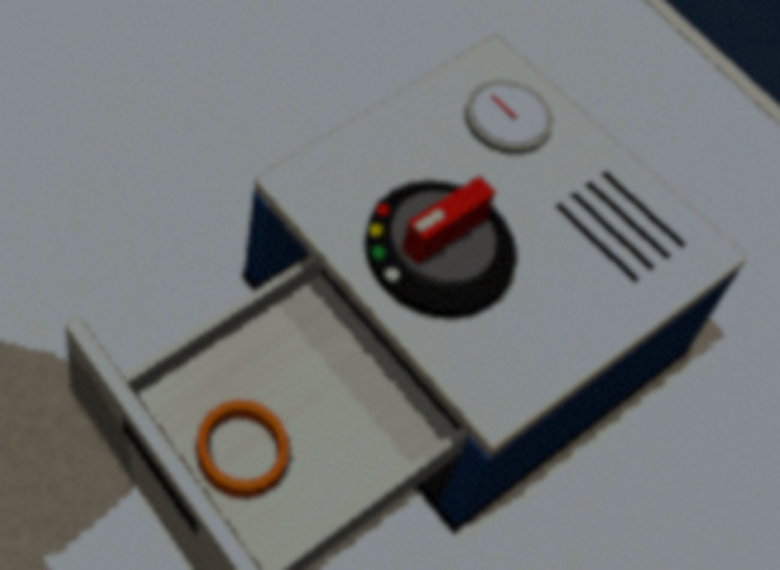

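```bash
python3 - <<'E'
from h import *
from scipy.optimize import least_squares
ms={c:ctrl.camera_model(c) for c in("scene","side")}
obs=[("scene",(260.3,272.4),(-.1,.1)),("scene",(348.2,310.3),(.1,.1)),("scene",(207.9,360.3),(-.1,-.1)),
("side",(455,222.7),(.1,.1)),("side",(375.7,270.7),(-.1,.1)),("side",(452.7,360.7),(-.1,-.1)),("side",(538.3,297.3),(.1,-.1))]
def X(p,l,z): c,s=np.cos(p[2]),np.sin(p[2]); return np.array([p[0]+c*l[0]-s*l[1],p[1]+s*l[0]+c*l[1],z])
f=lambda p:np.concatenate([proj(ms[c],X(p,l,p[3]))-uv for c,uv,l in obs])
s=least_squares(f,[.68,-.18,.08,.12]); print(s.x,np.round(s.fun,1))
for c in ms:
    i=np.array([1.]) 
ps=[least_squares(lambda p:np.concatenate([proj(ms[c],X(p,l,.12))-uv for c,uv,l in obs if c==cc]),[.68,-.18,.08]).x for cc in ms]; print(ps)
delta([0.578,.219,.27],s.x[2]+np.pi/2)
E
```

```text
[ 0.6817 -0.1734  0.0944  0.1115] [ 0.2  0.4  0.9  1.2 -1.  -0.2 -0.6 -0.2 -1.4 -0.3  0.8  0.  -0.1 -0.3]
[array([ 0.684 , -0.1744,  0.1061]), array([ 0.6775, -0.1767,  0.0886])]
d mm [ -20.   617.1 -659.8] a [-2.93 -0.    0.  ]
```

jog_arm:
  increments:
    - {"dx": -20, "dy": 617, "dz": -660, "ax": -2.93}
    - {"dx": -20, "dy": 617, "dz": -660, "ax": -2.93}
    - {"dx": -20, "dy": 617, "dz": -660, "ax": -2.93}
    - {"dx": -20, "dy": 617, "dz": -660, "ax": -2.93}
    - {"dx": -20, "dy": 617, "dz": -660, "ax": -2.93}
    - {"dx": -20, "dy": 617, "dz": -660, "ax": -2.93}
    - {"dx": -20, "dy": 617, "dz": -660, "ax": -2.93}
    - {"dx": -20, "dy": 617, "dz": -660, "ax": -2.93}

```text
invalid input at $.increments[0]: expected keys dx, dy, dz, ax, ay, az, fingers
```

```bash
python3 -c "
from h import *
pose(); delta([0.578,.219,.27],1.66)"
```

```text
t 0.85 tcp [ 0.1882 -0.596   0.2313] grasp [ 0.1882 -0.596   0.25  ] x [-0. -0. -1.] jaw ang -1.2649428895575283 w 0.0852 F [ 0.2412 -1.0613  0.5153] q [-1.3684  0.2764 -0.0264  1.268  -0.      1.4674]
d mm [ -20.   617.1 -659.8] a [-2.925 -0.     0.   ]
```

All keys are needed in every row.

jog_arm:
  increments:
    - {"dx": -20, "dy": 617, "dz": -660, "ax": -2.925, "ay": 0, "az": 0, "fingers": 1}
    - {"dx": -20, "dy": 617, "dz": -660, "ax": -2.925, "ay": 0, "az": 0, "fingers": 1}
    - {"dx": -20, "dy": 617, "dz": -660, "ax": -2.925, "ay": 0, "az": 0, "fingers": 1}
    - {"dx": -20, "dy": 617, "dz": -660, "ax": -2.925, "ay": 0, "az": 0, "fingers": 1}
    - {"dx": -20, "dy": 617, "dz": -660, "ax": -2.925, "ay": 0, "az": 0, "fingers": 1}
    - {"dx": -20, "dy": 617, "dz": -660, "ax": -2.925, "ay": 0, "az": 0, "fingers": 1}
    - {"dx": -20, "dy": 617, "dz": -660, "ax": -2.925, "ay": 0, "az": 0, "fingers": 1}
    - {"dx": -20, "dy": 617, "dz": -660, "ax": -2.925, "ay": 0, "az": 0, "fingers": 1}

```text
time: 1.52
ee_pos: [0.3323, -0.2935, 0.239]
tcp_rot: [0.203, 1.56, -0.204]
force: [1.0, 0.0, -0.3]
width: 0.0856
```

```bash
python3 -c "
from h import *
pose(); delta([0.578,.219,.27],1.66)"
```

```text
t 1.52 tcp [ 0.3323 -0.2935  0.239 ] grasp [ 0.3323 -0.2935  0.2577] x [ 0.0007 -0.0005 -1.    ] jaw ang -0.2595077238075122 w 0.0856 F [ 0.9663  0.0456 -0.3021] q [-0.8697 -0.055  -0.384   1.241   0.0002  0.9606]
d mm [-12.4 558.4 106. ] a [-1.92   0.     0.001]
```

jog_arm:
  increments:
    - {"dx": -12, "dy": 558, "dz": 106, "ax": -1.92, "ay": 0, "az": 0, "fingers": 1}
    - {"dx": -12, "dy": 558, "dz": 106, "ax": -1.92, "ay": 0, "az": 0, "fingers": 1}
    - {"dx": -12, "dy": 558, "dz": 106, "ax": -1.92, "ay": 0, "az": 0, "fingers": 1}
    - {"dx": -12, "dy": 558, "dz": 106, "ax": -1.92, "ay": 0, "az": 0, "fingers": 1}
    - {"dx": -12, "dy": 558, "dz": 106, "ax": -1.92, "ay": 0, "az": 0, "fingers": 1}
    - {"dx": -12, "dy": 558, "dz": 106, "ax": -1.92, "ay": 0, "az": 0, "fingers": 1}
    - {"dx": -12, "dy": 558, "dz": 106, "ax": -1.92, "ay": 0, "az": 0, "fingers": 1}
    - {"dx": -12, "dy": 558, "dz": 106, "ax": -1.92, "ay": 0, "az": 0, "fingers": 1}

```text
time: 2.18
ee_pos: [0.4782, 0.0065, 0.2462]
tcp_rot: [-0.58, 1.491, 0.579]
force: [0.7, -1.5, -0.4]
width: 0.0854
```

```bash
python3 -c "
from h import *
pose(); delta([0.578,.219,.25],1.66)"
```

```text
t 2.18 tcp [0.4782 0.0065 0.2462] grasp [0.4782 0.0065 0.2649] x [ 0.0012 -0.0003 -1.    ] jaw ang 0.7414896899823987 w 0.0854 F [ 0.7018 -1.5077 -0.3893] q [-0.1216  0.0056 -0.3097  1.2543 -0.0002  0.7077]
d mm [ 15.   89.4 217.1] a [-0.919  0.     0.001]
```

jog_arm:
  increments:
    - {"dx": 15, "dy": 89, "dz": 217, "ax": -0.92, "ay": 0, "az": 0, "fingers": 1}
    - {"dx": 15, "dy": 89, "dz": 217, "ax": -0.92, "ay": 0, "az": 0, "fingers": 1}
    - {"dx": 15, "dy": 89, "dz": 217, "ax": -0.92, "ay": 0, "az": 0, "fingers": 1}
    - {"dx": 15, "dy": 89, "dz": 217, "ax": -0.92, "ay": 0, "az": 0, "fingers": 1}
    - {"dx": 15, "dy": 89, "dz": 217, "ax": -0.92, "ay": 0, "az": 0, "fingers": 1}
    - {"dx": 15, "dy": 89, "dz": 217, "ax": -0.92, "ay": 0, "az": 0, "fingers": 1}
    - {"dx": 15, "dy": 89, "dz": 217, "ax": -0.92, "ay": 0, "az": 0, "fingers": 1}
    - {"dx": 15, "dy": 89, "dz": 217, "ax": -0.92, "ay": 0, "az": 0, "fingers": 1}

```text
time: 2.85
ee_pos: [0.5794, 0.2179, 0.2301]
tcp_rot: [-1.277, 1.165, 1.277]
force: [-0.4, -0.0, -0.3]
width: 0.0855
```

```bash
python3 -c "
from h import *
pose(); m=ctrl.camera_model('wrist'); im=ctrl.read_camera('wrist')
cv2.imwrite('pics/b_wrist.png',im[:,:,::-1])
t=ctrl.tip_of('wrist','coupling'); print([(d['xy'],d['conf']) for d in t]); 
for d in t: print(onz(m,d['xy'],0))
t=ctrl.trace('wrist','coupling'); print([(d['xy'],d['conf'],d['pixels'].sum()) for d in t])
"
```

```text
t 2.85 tcp [0.5794 0.2179 0.2301] grasp [0.5794 0.2179 0.2488] x [-0.0004 -0.0001 -1.    ] jaw ang 1.662900027804954 w 0.0855 F [-0.424  -0.0004 -0.2635] q [ 0.2553  0.2667 -0.0416  1.2629 -0.      0.1632]
[([322.9, 168.1], 0.78)]
[0.5801 0.2261 0.    ]
[([326.3, 179.7], 0.67, np.int64(1567))]
```

View pics/b_wrist.png

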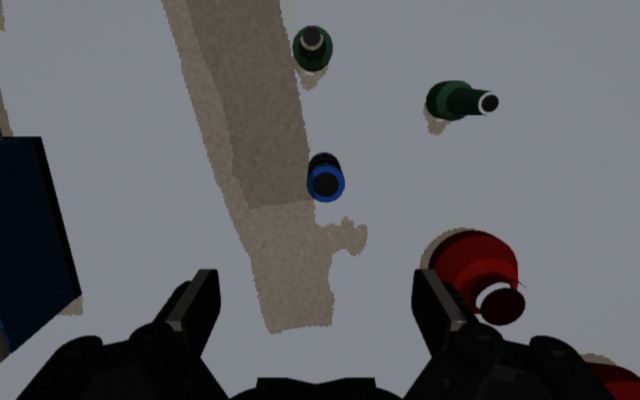

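The wrist view shows the coupling upright, its top rim centred at about (325.5,184). The mouthpieces are at (312,47) and (460,100), and the vase at (480,275) is well clear.

```bash
python3 - <<'E'
from h import *
m=ctrl.camera_model('wrist'); im=cv2.imread('pics/b_wrist.png')
b=(im[:,:,0].astype(int)-im[:,:,2]>60).astype(np.uint8); b[:, :200]=0; b[:,420:]=0
ys,xs=np.nonzero(b[140:220,290:360]); 
pts=np.c_[xs+290,ys+140].astype(np.float32); e=cv2.fitEllipse(cv2.convexHull(pts)); print(e,pts.min(0),pts.max(0))
print(onz(m,(325.5,184),.072),onz(m,e[0],.072))
# two-view height check: top centre from scene
s=ctrl.camera_model('scene'); sd=ctrl.camera_model('side')
for c,f in(('scene',s),('side',sd)):
    r=ctrl.read_camera(c); 
    r=r.astype(int)
    msk=(r[:,:,2]-r[:,:,0]>60)
    x0=(337,186) if c=='scene' else (303,178)
    mm=np.zeros_like(msk); mm[x0[1]-14:x0[1]+12,x0[0]-14:x0[0]+14]=1
    yy,xx=np.nonzero(msk&mm); p=np.c_[xx,yy].astype(np.float32); ee=cv2.fitEllipse(cv2.convexHull(p)); print(c,ee,p.min(0),p.max(0))
    print(tri([m,f],[(325.5,184),ee[0]]))
delta([0.5795,.2195,.0525],1.66)
E
```

```text
((326.26666259765625, 183.48252868652344), (34.55013656616211, 36.55691909790039), 0.6715041399002075) [313. 166.] [343. 201.]
[0.5786 0.2251 0.072 ] [0.5781 0.2257 0.072 ]
scene ((336.88372802734375, 185.02859497070312), (9.206016540527344, 12.406279563903809), 98.96556091308594) [331. 181.] [343. 189.]
(array([0.5795, 0.2261, 0.0731]), [np.float64(1.7525948814829093), np.float64(0.33628388685482485)])
side ((301.8830871582031, 178.49948120117188), (10.537373542785645, 13.282282829284668), 61.36626052856445) [296. 176.] [308. 184.]
(array([0.5762, 0.225 , 0.0762]), [np.float64(1.3682360566720422), np.float64(0.3027816682517591)])
d mm [197.   -0.9   3.8] a [-0.007 -0.     0.   ]
```

jog_arm:
  increments:
    - {"dx": 40, "dy": 1, "dz": 6, "ax": 0, "ay": 0, "az": 0, "fingers": 1}
    - {"dx": 80, "dy": 1, "dz": 6, "ax": 0, "ay": 0, "az": 0, "fingers": 1}
    - {"dx": 120, "dy": 1, "dz": 6, "ax": 0, "ay": 0, "az": 0, "fingers": 1}
    - {"dx": 155, "dy": 1, "dz": 6, "ax": 0, "ay": 0, "az": 0, "fingers": 1}
    - {"dx": 180, "dy": 1, "dz": 6, "ax": 0, "ay": 0, "az": 0, "fingers": 1}
    - {"dx": 197, "dy": 1, "dz": 6, "ax": 0, "ay": 0, "az": 0, "fingers": 1}
    - {"dx": 197, "dy": 1, "dz": 6, "ax": 0, "ay": 0, "az": 0, "fingers": 0.6}
    - {"dx": 197, "dy": 1, "dz": 6, "ax": 0, "ay": 0, "az": 0, "fingers": 0.5}

```text
time: 3.77
ee_pos: [0.5765, 0.2211, 0.0331]
tcp_rot: [-1.269, 1.171, 1.272]
force: [0.1, -0.8, 1.2]
width: 0.0637
```

```bash
python3 -c "
from h import *
pose(); m=ctrl.camera_model('wrist'); im=ctrl.read_camera('wrist')
cv2.imwrite('pics/c_wrist.png',im[:,:,::-1])
"
```

```text
t 3.77 tcp [0.5765 0.2211 0.0331] grasp [0.5766 0.2211 0.0518] x [-0.0022 -0.0006 -1.    ] jaw ang 1.6537753105803736 w 0.0637 F [ 0.1476 -0.815   1.1965] q [ 0.2615  0.4297 -0.2622  0.8812  0.      0.1786]
```

View pics/c_wrist.png

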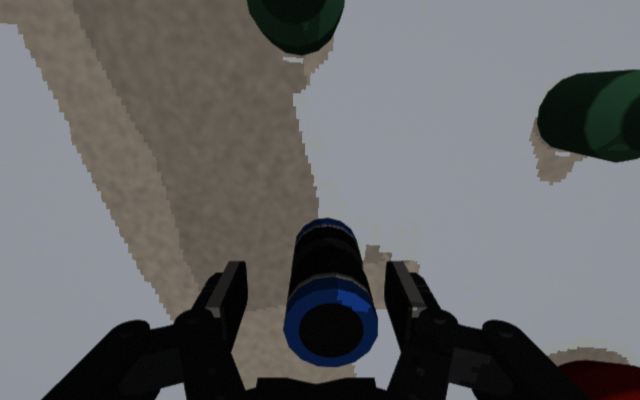

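The coupling stands between the open pads, top centre at about (331,322) and a bit right of the jaw centre at 316.

```bash
python3 -c "
from h import *
m=ctrl.camera_model('wrist'); print(onz(m,(331,321),.072), proj(m,[.5766,.2211,.0718]))
delta([0.578,.224,.0520],1.66)
"
```

```text
[0.5769 0.2268 0.072 ] [315.7432 318.9407]
d mm [ 1.3 -0.1  2.4] a [-0.006  0.     0.001]
```

jog_arm:
  increments:
    - {"dx": 0, "dy": 0, "dz": 4, "ax": 0, "ay": 0, "az": 0, "fingers": 0.5}
    - {"dx": 0, "dy": 0, "dz": 4.5, "ax": 0, "ay": 0, "az": 0, "fingers": 0.3}
    - {"dx": 0, "dy": 0, "dz": 4.5, "ax": 0, "ay": 0, "az": 0, "fingers": 0.2}
    - {"dx": 0, "dy": 0, "dz": 4.5, "ax": 0, "ay": 0, "az": 0, "fingers": 0}
    - {"dx": 0, "dy": 0, "dz": 4.5, "ax": 0, "ay": 0, "az": 0, "fingers": 0}
    - {"dx": 0, "dy": 0, "dz": 4.5, "ax": 0, "ay": 0, "az": 0, "fingers": 0}
    - {"dx": 0, "dy": 0, "dz": 4.5, "ax": 0, "ay": 0, "az": 0, "fingers": 0}
    - {"dx": 0, "dy": 0, "dz": 4.5, "ax": 0, "ay": 0, "az": 0, "fingers": 0}

```text
time: 4.48
ee_pos: [0.5793, 0.2272, 0.0363]
tcp_rot: [-1.272, 1.163, 1.268]
force: [-0.4, 0.0, 6.2]
width: 0.0345
```

jog_arm:
  increments:
    - {"dx": 0, "dy": 0, "dz": 0, "ax": 0, "ay": 0, "az": 0, "fingers": 0}
    - {"dx": -20, "dy": 0, "dz": 0, "ax": 0, "ay": 0, "az": 0, "fingers": 0}
    - {"dx": -60, "dy": 0, "dz": 0, "ax": 0, "ay": 0, "az": 0, "fingers": 0}
    - {"dx": -100, "dy": 0, "dz": 0, "ax": 0, "ay": 0, "az": 0, "fingers": 0}
    - {"dx": -140, "dy": 0, "dz": 0, "ax": 0, "ay": 0, "az": 0, "fingers": 0}
    - {"dx": -180, "dy": 0, "dz": 0, "ax": 0, "ay": 0, "az": 0, "fingers": 0}
    - {"dx": -200, "dy": 0, "dz": 0, "ax": 0, "ay": 0, "az": 0, "fingers": 0}
    - {"dx": -200, "dy": 0, "dz": 0, "ax": 0, "ay": 0, "az": 0, "fingers": 0}

```text
time: 5.15
ee_pos: [0.5808, 0.2275, 0.2415]
tcp_rot: [-1.275, 1.157, 1.263]
force: [0.7, 0.1, -0.1]
width: 0.0347
```

```bash
python3 -c "
from h import *
pose(); m=ctrl.camera_model('wrist'); im=ctrl.read_camera('wrist')
cv2.imwrite('pics/d_wrist.png',im[:,:,::-1])
delta([0.498,-.193,.25],1.66)
"
```

```text
t 5.15 tcp [0.5808 0.2275 0.2415] grasp [0.5806 0.2274 0.2602] x [ 0.0125  0.0035 -0.9999] jaw ang 1.6551858017431826 w 0.0347 F [ 0.6523  0.076  -0.0624] q [ 0.2696  0.2604 -0.0258  1.2716  0.0001  0.1853]
d mm [   5.1  116.4 -411.7] a [-0.005  0.001  0.008]
```

View pics/d_wrist.png

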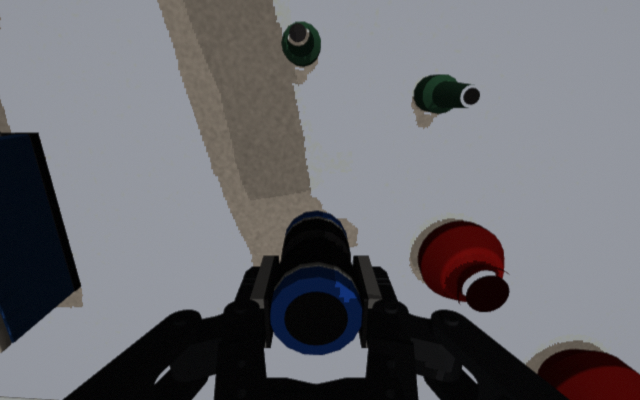

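The coupling is held, top collar centre at about (317,310), foot showing at (315,215). The mouthpieces and vase have not moved. Next a viewing pose, with the nest on the camera side.

```bash
python3 -c "
from h import *
delta([0.56,-.188,.265],1.66)
"
```

```text
d mm [  -9.4   54.1 -411.9] a [-0.005  0.001  0.008]
```

jog_arm:
  increments:
    - {"dx": -10, "dy": 7, "dz": -40, "ax": 0, "ay": 0, "az": 0.008, "fingers": 0}
    - {"dx": -10, "dy": 14, "dz": -80, "ax": 0, "ay": 0, "az": 0.008, "fingers": 0}
    - {"dx": -10, "dy": 20, "dz": -120, "ax": 0, "ay": 0, "az": 0.008, "fingers": 0}
    - {"dx": -10, "dy": 27, "dz": -160, "ax": 0, "ay": 0, "az": 0.008, "fingers": 0}
    - {"dx": -10, "dy": 33, "dz": -200, "ax": 0, "ay": 0, "az": 0.008, "fingers": 0}
    - {"dx": -10, "dy": 40, "dz": -240, "ax": 0, "ay": 0, "az": 0.008, "fingers": 0}
    - {"dx": -10, "dy": 46, "dz": -280, "ax": 0, "ay": 0, "az": 0.008, "fingers": 0}
    - {"dx": -10, "dy": 52, "dz": -320, "ax": 0, "ay": 0, "az": 0.008, "fingers": 0}

```text
time: 5.87
ee_pos: [0.5501, -0.0983, 0.2413]
tcp_rot: [-1.265, 1.176, 1.28]
force: [0.4, 0.0, -1.1]
width: 0.0346
```

```bash
python3 -c "
from h import *
pose(); delta([0.56,-.188,.265],1.66)
"
```

```text
t 5.87 tcp [ 0.5501 -0.0983  0.2413] grasp [ 0.5503 -0.0983  0.26  ] x [-0.0118  0.0006 -0.9999] jaw ang 1.6551595644080754 w 0.0346 F [ 0.4242  0.012  -1.1432] q [-0.291   0.1624 -0.148   1.2719 -0.0028 -0.3754]
d mm [ -5.1  -2.2 -90.2] a [-0.005  0.002 -0.012]
```

jog_arm:
  increments:
    - {"dx": -5, "dy": -2, "dz": -40, "ax": 0, "ay": 0, "az": -0.01, "fingers": 0}
    - {"dx": -5, "dy": -2, "dz": -75, "ax": 0, "ay": 0, "az": -0.01, "fingers": 0}
    - {"dx": -5, "dy": -2, "dz": -90, "ax": 0, "ay": 0, "az": -0.01, "fingers": 0}
    - {"dx": -5, "dy": -2, "dz": -90, "ax": 0, "ay": 0, "az": -0.01, "fingers": 0}
    - {"dx": -5, "dy": -2, "dz": -90, "ax": 0, "ay": 0, "az": -0.01, "fingers": 0}

```text
time: 6.28
ee_pos: [0.5605, -0.1864, 0.2466]
tcp_rot: [-1.267, 1.168, 1.272]
force: [-0.3, 0.6, -0.6]
width: 0.035
```

```bash
python3 -c "
from h import *
o=pose(); m=ctrl.camera_model('wrist'); im=ctrl.read_camera('wrist')
cv2.imwrite('pics/e_wrist.png',im[:,:,::-1])
import pickle; pickle.dump((o,m,im),open('e.pkl','wb'))
for q in ['nest','drawer_front','dial_grip','coupling']:
  t=ctrl.tip_of('wrist',q); z=dict(nest=.019,drawer_front=.092,dial_grip=.162,coupling=.21)[q]
  print(q,[(np.round(d['xy'],1),round(d['conf'],2),onz(m,d['xy'],z)) for d in t])
"
```

```text
t 6.28 tcp [ 0.5605 -0.1864  0.2466] grasp [ 0.5606 -0.1864  0.2653] x [-0.0015  0.0026 -1.    ] jaw ang 1.6533847867005853 w 0.035 F [-0.2754  0.5803 -0.5778] q [-0.4312  0.2099 -0.0791  1.2842  0.0017 -0.5138]
nest [(array([312.7, 114.3]), 0.77, array([ 0.5034, -0.1937,  0.019 ]))]
drawer_front [(array([312.9,  44.4]), 0.76, array([ 0.4446, -0.1978,  0.092 ]))]
dial_grip []
coupling [(array([315.8, 239.5]), 0.69, array([ 0.5609, -0.1864,  0.21  ]))]
```

View pics/e_wrist.png

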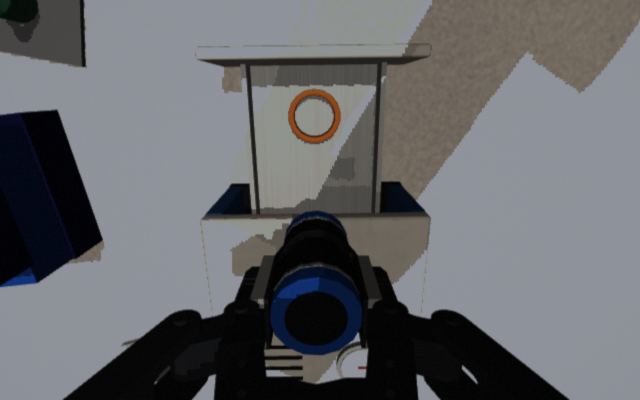

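```bash
python3 - <<'E'
from h import *
import pickle
o,m,im=pickle.load(open('e.pkl','rb'))
c=-m['R'].T@m['t']; print('cam',c)
i=im.astype(int); msk=((i[:,:,0]-i[:,:,2]>50)&(i[:,:,0]>i[:,:,1]+25)).astype(np.uint8); msk[:, :270]=0; msk[:,360:]=0; msk[160:]=0
cs,h=cv2.findContours(msk,cv2.RETR_CCOMP,cv2.CHAIN_APPROX_NONE)
for k,cc in enumerate(cs):
    if len(cc)>40:
        e=cv2.fitEllipse(cc); print(h[0][k][3],e,onz(m,e[0],.035),onz(m,e[0],.019))
for a,b,z in [((196,47),(431,45.),.092),((203,217),(430,215.5),.12)]:
    A,B=onz(m,a,z),onz(m,b,z); d=B-A; print(A,B,np.linalg.norm(d),'yaw',np.arctan2(d[1],d[0])-np.pi/2,(A+B)/2)
g=np.hypot
# walls left: (247,67)-(257,213), right (381,65)-(378,213) top z=.043
for a,b in [((246.5,67),(257,213)),((383,65),(376.5,213))]:
    A,B=onz(m,a,.043),onz(m,b,.043); d=B-A; print(A,B,'yaw',np.arctan2(d[1],d[0]))
cv2.imwrite('pics/e_z.png',cv2.resize(im[20:240,180:450,::-1],None,fx=2.7,fy=2.7,interpolation=cv2.INTER_CUBIC))
E
```

```text
cam [ 0.4795 -0.1939  0.388 ]
-1 ((313.94183349609375, 115.5677261352539), (50.569358825683594, 52.65528106689453), 179.3874969482422) [ 0.5035 -0.1923  0.035 ] [ 0.5046 -0.1922  0.019 ]
0 ((313.9720153808594, 115.47357940673828), (41.772884368896484, 42.43183517456055), 178.56686401367188) [ 0.5034 -0.1923  0.035 ] [ 0.5045 -0.1922  0.019 ]
[ 0.4542 -0.2911  0.092 ] [ 0.4372 -0.1034  0.092 ] 0.18849135279835824 yaw 0.0902491144674662 [ 0.4457 -0.1972  0.092 ]
[ 0.5888 -0.2801  0.12  ] [ 0.5719 -0.0875  0.12  ] 0.19331281569293723 yaw 0.08768389048113545 [ 0.5804 -0.1838  0.12  ]
[ 0.4635 -0.2599  0.043 ] [ 0.6108 -0.246   0.043 ] yaw 0.09397467823807618
[ 0.4511 -0.1306  0.043 ] [ 0.6003 -0.1159  0.043 ] yaw 0.09862248704148456
```

View pics/e_z.png

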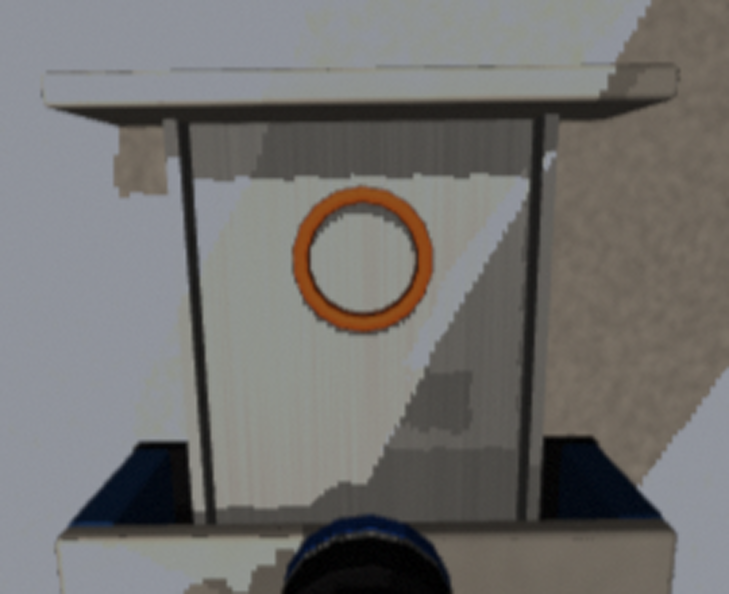

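```bash
python3 - <<'E'
from h import *
import pickle
o,m,im=pickle.load(open('e.pkl','rb'))
Rc=Ro.from_rotvec(o['tcp_rot']).as_matrix()
def pts(h,r,y0,z0,n=60):
    # circle at axis height h (m below grasp = positive x tool from grasp)
    a=np.linspace(0,2*np.pi,n,endpoint=False)
    L=np.c_[np.full(n,-HZ+h),y0+r*np.cos(a),z0+r*np.sin(a)]
    return np.array([proj(m,o['ee_pos']+Rc@l) for l in L])
big=cv2.resize(im[190:370,230:400,::-1],None,fx=4,fy=4,interpolation=cv2.INTER_CUBIC)
for (foot,y0,col) in [(.055,0,(0,0,255)),(.055,.002,(0,255,255)),(.052,.002,(0,255,0))]:
    for h in (foot,foot-.072):
        p=(pts(h,.018,y0,0)-[230,190]+.5)*4
        cv2.polylines(big,[np.round(p).astype(int)],True,col,1)
cv2.imwrite('pics/e_fit.png',big[:600])
E
```

```text
(no output)
```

View pics/e_fit.png

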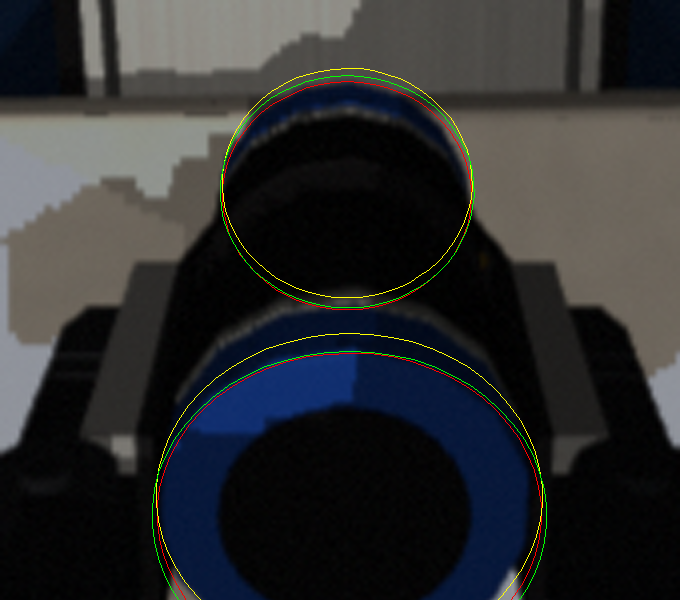

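```bash
python3 -c "
from h import *
pose();delta([0.5035,-.1923,.13],.092+np.pi/2)
"
```

```text
t 6.53 tcp [ 0.5616 -0.1849  0.2484] grasp [ 0.5615 -0.1849  0.2671] x [ 0.0012  0.0008 -1.    ] jaw ang 1.6569564329238766 w 0.0344 F [0.2437 0.5498 0.3479] q [-0.428   0.2078 -0.078   1.2842  0.0013 -0.5142]
d mm [137.   58.7  -2.5] a [-0.006  0.001  0.001]
```

jog_arm:
  increments:
    - {"dx": 0, "dy": 35, "dz": -1.5, "ax": -0.003, "ay": 0, "az": 0, "fingers": 0}
    - {"dx": 30, "dy": 58.5, "dz": -2.5, "ax": -0.006, "ay": 0, "az": 0, "fingers": 0}
    - {"dx": 70, "dy": 58.5, "dz": -2.5, "ax": -0.006, "ay": 0, "az": 0, "fingers": 0}
    - {"dx": 105, "dy": 58.5, "dz": -2.5, "ax": -0.006, "ay": 0, "az": 0, "fingers": 0}
    - {"dx": 130, "dy": 58.5, "dz": -2.5, "ax": -0.006, "ay": 0, "az": 0, "fingers": 0}
    - {"dx": 137, "dy": 58.5, "dz": -2.5, "ax": -0.006, "ay": 0, "az": 0, "fingers": 0}
    - {"dx": 137, "dy": 58.5, "dz": -2.5, "ax": -0.006, "ay": 0, "az": 0, "fingers": 0}
    - {"dx": 137, "dy": 58.5, "dz": -2.5, "ax": -0.006, "ay": 0, "az": 0, "fingers": 0}

```text
time: 7.2
ee_pos: [0.5047, -0.1937, 0.1126]
tcp_rot: [-1.278, 1.163, 1.274]
force: [0.7, -0.3, 0.6]
width: 0.0347
```

```bash
python3 -c "
from h import *
import pickle
o=pose(); m=ctrl.camera_model('wrist'); im=ctrl.read_camera('wrist')
pickle.dump((o,m,im),open('f.pkl','wb'))
def circ(C,r):
  a=np.linspace(0,2*np.pi,80); return np.array([proj(m,[C[0]+r*np.cos(t),C[1]+r*np.sin(t),C[2]]) for t in a])
big=cv2.resize(im[:,:,::-1],None,fx=1.25,fy=1.25,interpolation=cv2.INTER_CUBIC)
g=o['ee_pos']
for C,r,c in [((.5035,-.1923,.035),.027,(0,255,0)),((g[0],g[1],.035),.018,(255,255,0))]:
  cv2.polylines(big,[np.round(circ(C,r)*1.25).astype(int)],True,c,1)
cv2.imwrite('pics/f_w.png',big)
for c in('scene','side'):
  x=ctrl.read_camera(c); cv2.imwrite(f'pics/f_{c}.png',cv2.resize(x[210:400,290:550,::-1] if c=='side' else x[230:400,130:370,::-1],None,fx=3,fy=3,interpolation=cv2.INTER_CUBIC))
"
```

```text
t 7.2 tcp [ 0.5047 -0.1937  0.1126] grasp [ 0.5047 -0.1937  0.1313] x [ 0.0029 -0.0003 -1.    ] jaw ang 1.6619902625523069 w 0.0347 F [ 0.6607 -0.2592  0.5598] q [-0.4865  0.2192 -0.3663  0.9825  0.0011 -0.5777]
```

View pics/f_w.png

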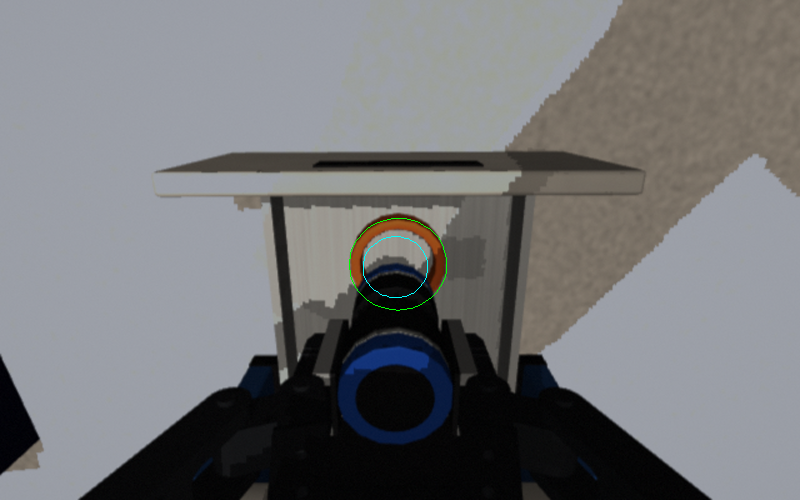

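View pics/f_side.png

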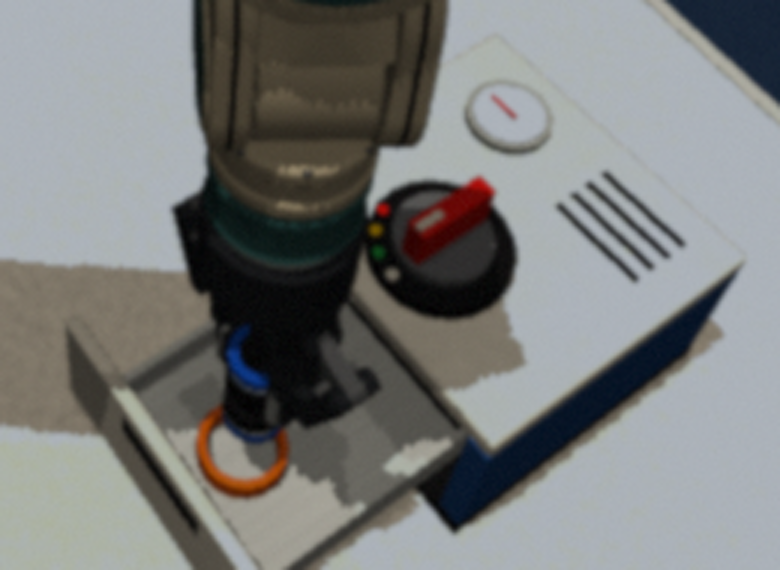

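View pics/f_scene.png

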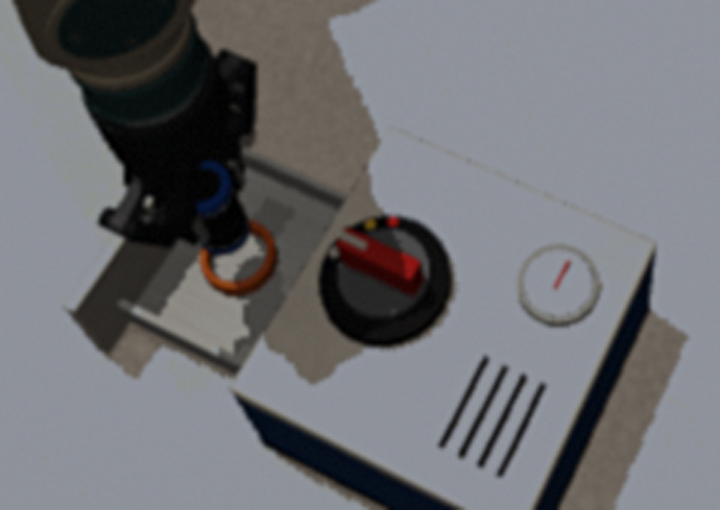

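```bash
python3 - <<'E'
from h import *
import pickle
from scipy.optimize import least_squares
for f in 'ef':
    o,m,im=pickle.load(open(f+'.pkl','rb'))
    i=im.astype(int); msk=((i[:,:,0]-i[:,:,2]>50)&(i[:,:,0]>i[:,:,1]+25)).astype(np.uint8); msk[:, :270]=0; msk[:,370:]=0; msk[(160 if f=='e' else 230):]=0
    # outer boundary of union silhouette: for upper half rows, leftmost/rightmost & topmost
    ys,xs=np.nonzero(msk); print(xs.min(),xs.max(),ys.min(),ys.max())
    def sil(p):
        a=np.linspace(0,2*np.pi,720,endpoint=False)
        P2=np.concatenate([[proj(m,[p[0]+.027*np.cos(t),p[1]+.027*np.sin(t),z]) for t in a] for z in(.035,.019)])
        return cv2.convexHull(P2.astype(np.float32))[:,0]
    rows=sorted(set(ys)); obs=[]
    ymid=115 if f=='e' else 207
    for c in range(xs.min()+3,xs.max()-2): obs.append((c+.5-.5,ys[xs==c].min()-.5))
    for r in range(ys.min()+5,ymid+6): 
        obs.append((xs[ys==r].min()-.5,r)); obs.append((xs[ys==r].max()+.5,r))
    obs=np.array(obs,np.float32)
    def res(p):
        h=sil(p).reshape(-1,1,2); return np.array([cv2.pointPolygonTest(h,(float(u),float(v)),True) for u,v in obs])
    s=least_squares(res,[.5035,-.1923],diff_step=1e-3,loss='soft_l1'); print(f,s.x,np.abs(s.fun).mean(),len(obs))
    print('grasp xy',o['ee_pos'])
E
```

```text
289 339 89 142
e [ 0.505  -0.1922] 0.3868080042251902 99
grasp xy [ 0.5605 -0.1864  0.2466]
280 355 172 229
f [ 0.5057 -0.1923] 0.3766245163109964 142
grasp xy [ 0.5047 -0.1937  0.1126]
```

```bash
python3 - <<'E'
from h import *
from scipy.optimize import least_squares
for f,x0,x1,y0,y1 in [('scene',190,230,295,335),('side',350,392,335,385)]:
    m=ctrl.camera_model(f); im=cv2.imread(f'pics/a_{f}.png')[:,:,::-1]
    i=im.astype(int); k=((i[:,:,0]-i[:,:,2]>50)&(i[:,:,0]>i[:,:,1]+25)).astype(np.uint8)
    msk=np.zeros_like(k); msk[y0:y1,x0:x1]=k[y0:y1,x0:x1]
    cs,_=cv2.findContours(msk,cv2.RETR_EXTERNAL,cv2.CHAIN_APPROX_NONE); obs=max(cs,key=len)[:,0].astype(float)
    c0=obs.mean(0); obs=obs+.5*(obs-c0)/np.linalg.norm(obs-c0,axis=1)[:,None]
    def res(p):
        a=np.linspace(0,2*np.pi,360,endpoint=False)
        P2=np.concatenate([[proj(m,[p[0]+.027*np.cos(t),p[1]+.027*np.sin(t),z]) for t in a] for z in(.035,.019)])
        h=cv2.convexHull(P2.astype(np.float32)); return np.array([cv2.pointPolygonTest(h,(float(u),float(v)),True) for u,v in obs])
    s=least_squares(res,[.503,-.1923],diff_step=1e-3,loss='soft_l1'); print(f,s.x,np.abs(s.fun).mean(),len(obs))
pose(); delta([.5045,-.1923,.095],1.663)
E
```

```text
scene [ 0.501  -0.1902] 0.9330979977067945 68
side [ 0.5035 -0.1897] 0.7182582226334997 86
t 7.35 tcp [ 0.5061 -0.1947  0.1141] grasp [ 0.5059 -0.1947  0.1328] x [ 0.0062 -0.0021 -1.    ] jaw ang 1.6614341512727728 w 0.035 F [ 0.4461 -0.5567 -0.5021] q [-0.4871  0.2179 -0.3643  0.9821  0.0011 -0.5778]
d mm [37.8  1.6  2.6] a [-0.002 -0.003  0.006]
```

jog_arm:
  increments:
    - {"dx": 20, "dy": 1, "dz": 2.5, "ax": 0, "ay": 0, "az": 0, "fingers": 0}
    - {"dx": 35, "dy": 1, "dz": 2.5, "ax": 0, "ay": 0, "az": 0, "fingers": 0}
    - {"dx": 38, "dy": 1, "dz": 2.5, "ax": 0, "ay": 0, "az": 0, "fingers": 0}
    - {"dx": 38, "dy": 1, "dz": 2.5, "ax": 0, "ay": 0, "az": 0, "fingers": 0}
    - {"dx": 38, "dy": 1, "dz": 2.5, "ax": 0, "ay": 0, "az": 0, "fingers": 0}

```text
time: 7.77
ee_pos: [0.5038, -0.192, 0.0748]
tcp_rot: [-1.278, 1.163, 1.272]
force: [-0.3, 0.1, -0.7]
width: 0.0345
```

```bash
cat >> h.py <<'E'
def avg(n=4,cam='wrist'):
    O=[];
    for k in range(n):
        o=ctrl.get_obs(); m=ctrl.camera_model(cam); O.append(o); im=ctrl.read_camera(cam)
    e=np.mean([x['ee_pos'] for x in O],0); r=Ro.from_rotvec([x['tcp_rot'] for x in O]).mean().as_matrix()
    print('t',o['time'],'grasp',e-HZ*r[:,0],'sd',np.std([x['ee_pos'] for x in O],0),'x',r[:,0],'ang',np.arctan2(r[1,2],r[0,2]),'w',o['width'],'F',np.mean([x['force'] for x in O],0))
    return e,r,m,im
E
python3 -c "
from h import *
e,r,m,im=avg()
cv2.imwrite('pics/g_w.png',cv2.resize(im[120:370,200:440,::-1],None,fx=2.4,fy=2.4,interpolation=cv2.INTER_CUBIC))
x=ctrl.read_camera('side'); cv2.imwrite('pics/g_s.png',cv2.resize(x[280:400,290:450,::-1],None,fx=4,fy=4,interpolation=cv2.INTER_CUBIC))
x=ctrl.read_camera('scene'); cv2.imwrite('pics/g_c.png',cv2.resize(x[260:360,150:270,::-1],None,fx=5,fy=5,interpolation=cv2.INTER_CUBIC))
"
```

```text
t 7.9167 grasp [ 0.5039 -0.1921  0.0937] sd [0.0001 0.0001 0.0001] x [ 0.0042 -0.001  -1.    ] ang 1.6609696744008207 w 0.034667443919677285 F [ 0.2462 -0.1379 -0.7385]
```

View pics/g_w.png

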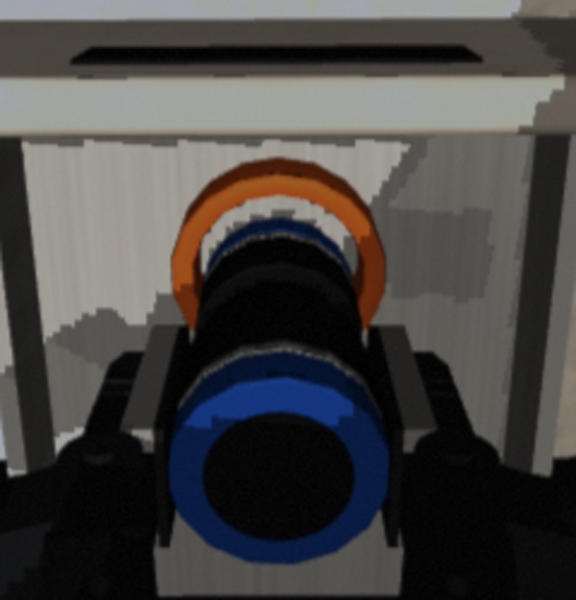

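View pics/g_s.png

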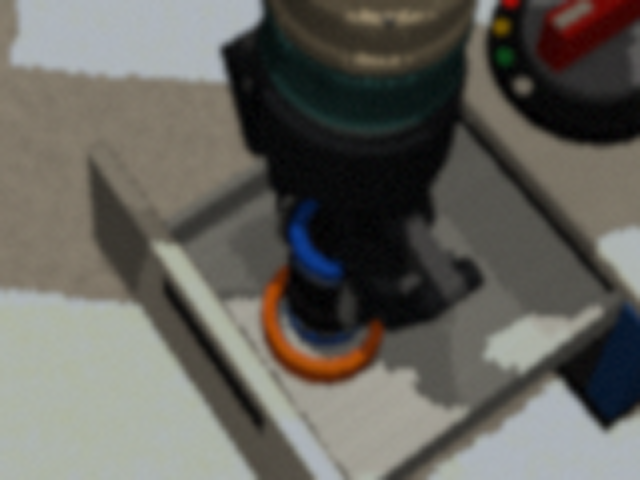

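View pics/g_c.png

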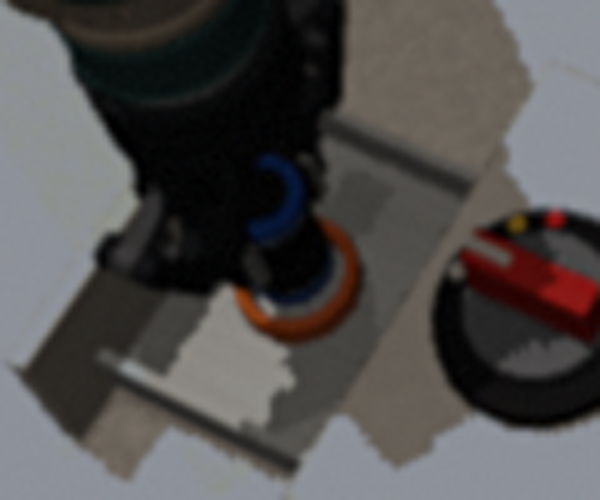

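```bash
python3 - <<'E'
from h import *
from scipy.optimize import least_squares
e,r,m,im=avg(1)
for z in(.0387,.0417): 
    p=onz(m,(316.7,211.5),z); print('foot near edge',p,'axis x',p[0]+.018)
    p=onz(m,(315.5,277),z+.072); print('top near edge',p,'axis x',p[0]+.018) # row 377/2.4+120
for v,z,rr,n in((185.5,.019,.027,'outer base'),(193.0,.035,.021,'inner top'),(188.2,.035,.027,'outer top')):
    p=onz(m,(316.5,v),z); print(n,p,'centre',p[0]+rr)
E
```

```text
t 8.0667 grasp [ 0.5033 -0.1918  0.0931] sd [0. 0. 0.] x [ 0.0033 -0.0005 -1.    ] ang 1.6609392751814887 w 0.03524658697425769 F [ 0.7713  0.7242 -1.0176]
foot near edge [ 0.4863 -0.1931  0.0387] axis x 0.5042879286143525
top near edge [ 0.4847 -0.1939  0.1107] axis x 0.5026997600671117
foot near edge [ 0.4852 -0.1932  0.0417] axis x 0.5031914454932795
top near edge [ 0.4829 -0.1941  0.1137] axis x 0.5008945530909039
outer base [ 0.4768 -0.194   0.019 ] centre 0.5037909698907731
inner top [ 0.4766 -0.194   0.035 ] centre 0.4976482133761775
outer top [ 0.4739 -0.1943  0.035 ] centre 0.5008601043327106
```

```bash
python3 - <<'E'
from h import *
m=ctrl.camera_model('wrist')
for v,z,rr,n in((185.8,.019,.027,'outer base'),(201.5,.035,.021,'inner top'),(191.7,.035,.027,'outer top')):
    p=onz(m,(316.5,v),z); print(n,p,'centre',p[0]+rr)
E
```

```text
outer base [ 0.4767 -0.1939  0.019 ] centre 0.5037273109410404
inner top [ 0.4814 -0.1935  0.035 ] centre 0.5023958502542697
outer top [ 0.4756 -0.194   0.035 ] centre 0.5026410893835737
```

Foot and ring agree to about 1 mm (x 0.503 to 0.504). Lowering slowly.

jog_arm:
  increments:
    - {"dx": 5, "dy": 0, "dz": 0, "ax": 0, "ay": 0, "az": 0, "fingers": 0}
    - {"dx": 9, "dy": 0, "dz": 0, "ax": 0, "ay": 0, "az": 0, "fingers": 0}
    - {"dx": 13, "dy": 0, "dz": 0, "ax": 0, "ay": 0, "az": 0, "fingers": 0}
    - {"dx": 16, "dy": 0, "dz": 0, "ax": 0, "ay": 0, "az": 0, "fingers": 0}
    - {"dx": 16, "dy": 0, "dz": 0, "ax": 0, "ay": 0, "az": 0, "fingers": 0}

```text
time: 8.53
ee_pos: [0.502, -0.191, 0.0564]
tcp_rot: [-1.274, 1.164, 1.276]
force: [-0.1, -0.5, -1.2]
width: 0.0348
```

```bash
python3 -c "
from h import *
e,r,m,im=avg(2)
cv2.imwrite('pics/h_w.png',cv2.resize(im[120:370,200:440,::-1],None,fx=2.4,fy=2.4,interpolation=cv2.INTER_CUBIC))
x=ctrl.read_camera('side'); cv2.imwrite('pics/h_s.png',cv2.resize(x[280:400,290:450,::-1],None,fx=4,fy=4,interpolation=cv2.INTER_CUBIC))
"
```

```text
t 8.5833 grasp [ 0.5021 -0.1911  0.0753] sd [0.0001 0.0001 0.0002] x [ 0.0003  0.001  -1.    ] ang 1.6610047887086952 w 0.03482283112372167 F [ 0.2919 -0.168  -0.6033]
```

View pics/h_w.png

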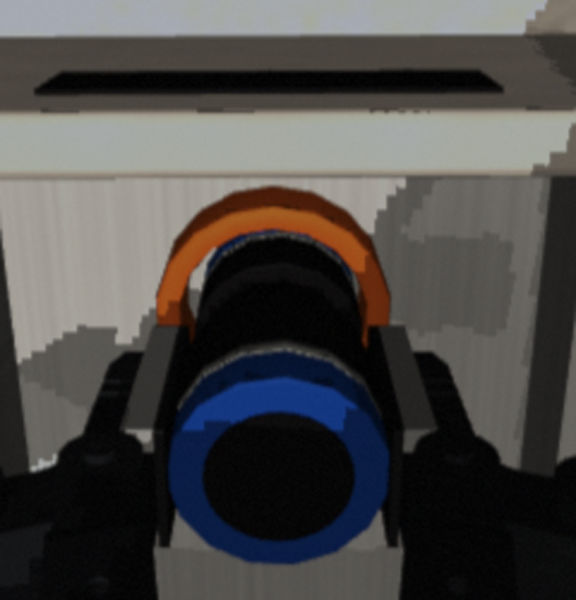

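View pics/h_s.png

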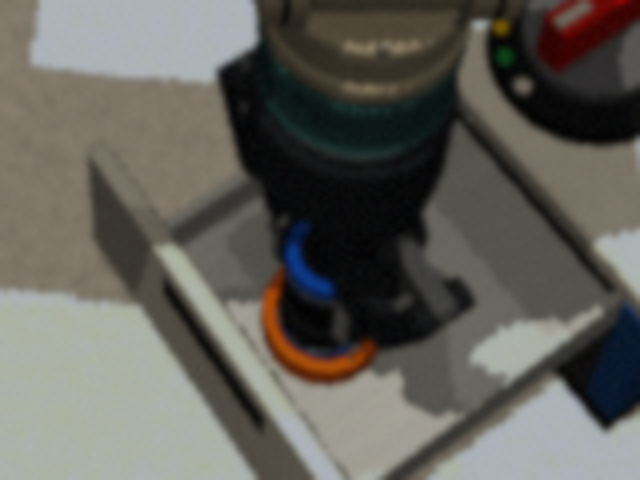

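The foot is inside the ring at (279,250) in the enlarged view, with the ring centred at about 274, so it is roughly 1 mm off laterally. Going down to contact.

jog_arm:
  increments:
    - {"dx": 1.5, "dy": 0, "dz": -1, "ax": 0, "ay": 0, "az": 0, "fingers": 0}
    - {"dx": 2.5, "dy": 0, "dz": -1, "ax": 0, "ay": 0, "az": 0, "fingers": 0}
    - {"dx": 2.5, "dy": 0, "dz": -1, "ax": 0, "ay": 0, "az": 0, "fingers": 0}

```text
time: 8.93
ee_pos: [0.5033, -0.1927, 0.0553]
tcp_rot: [-1.277, 1.164, 1.273]
force: [-0.3, -0.5, 0.1]
width: 0.0346
```

```bash
python3 -c "
from h import *
e,r,m,im=avg(2)"
```

```text
t 8.9833 grasp [ 0.5032 -0.1927  0.074 ] sd [0. 0. 0.] x [ 0.0026 -0.0002 -1.    ] ang 1.660878846952757 w 0.03468326670473022 F [-0.3598 -0.6341 -0.037 ]
```

jog_arm:
  increments:
    - {"dx": 1, "dy": 0, "dz": 0, "ax": 0, "ay": 0, "az": 0, "fingers": 0}
    - {"dx": 2, "dy": 0, "dz": 0, "ax": 0, "ay": 0, "az": 0, "fingers": 0}
    - {"dx": 2, "dy": 0, "dz": 0, "ax": 0, "ay": 0, "az": 0, "fingers": 0}

```text
time: 9.28
ee_pos: [0.5047, -0.1927, 0.0552]
tcp_rot: [-1.278, 1.161, 1.271]
force: [-1.1, 2.1, 10.4]
width: 0.0348
```

```bash
python3 -c "
from h import *
e,r,m,im=avg(2)
cv2.imwrite('pics/i_w.png',cv2.resize(im[120:370,200:440,::-1],None,fx=2.4,fy=2.4,interpolation=cv2.INTER_CUBIC))"
```

```text
t 9.3333 grasp [ 0.5045 -0.1927  0.0739] sd [0. 0. 0.] x [ 0.0055  0.0001 -1.    ] ang 1.6612065157929388 w 0.03463057155764851 F [-1.2448  1.8739 10.2205]
```

View pics/i_w.png

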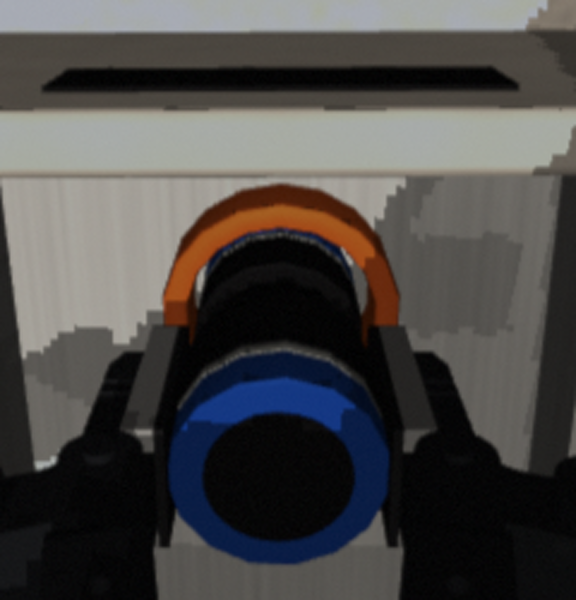

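Contact force is 10 N at grasp height 0.074, which matches a foot on the floor at 0.019. Easing off and opening.

jog_arm:
  increments:
    - {"dx": -1, "dy": 0, "dz": 0, "ax": 0, "ay": 0, "az": 0, "fingers": 0}
    - {"dx": -1, "dy": 0, "dz": 0, "ax": 0, "ay": 0, "az": 0, "fingers": 0.7}
    - {"dx": -1, "dy": 0, "dz": 0, "ax": 0, "ay": 0, "az": 0, "fingers": 0.8}
    - {"dx": -1, "dy": 0, "dz": 0, "ax": 0, "ay": 0, "az": 0, "fingers": 0.8}
    - {"dx": -1, "dy": 0, "dz": 0, "ax": 0, "ay": 0, "az": 0, "fingers": 0.8}
    - {"dx": -1, "dy": 0, "dz": 0, "ax": 0, "ay": 0, "az": 0, "fingers": 0.8}

```text
time: 9.88
ee_pos: [0.5026, -0.1924, 0.0537]
tcp_rot: [-1.276, 1.164, 1.274]
force: [-0.3, -0.4, 0.1]
width: 0.0684
```

```bash
python3 -c "
from h import *
e,r,m,im=avg(2)
cv2.imwrite('pics/j_w.png',cv2.resize(im[120:370,200:440,::-1],None,fx=2.4,fy=2.4,interpolation=cv2.INTER_CUBIC))"
```

```text
t 9.9333 grasp [ 0.5026 -0.1924  0.0725] sd [0. 0. 0.] x [ 0.0014  0.0005 -1.    ] ang 1.6609394529589998 w 0.06845230294832019 F [ 0.1829 -0.6004 -0.3833]
```

View pics/j_w.png

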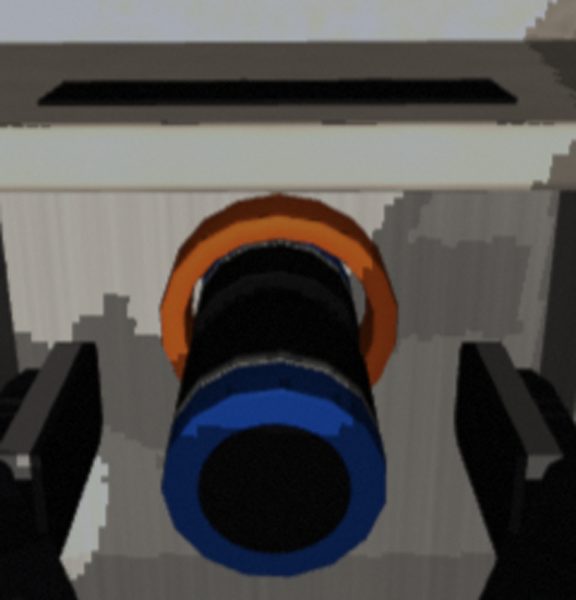

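Released: the coupling stands in the ring with open pads on both sides. Retreating up, then around to the front of the panel.

jog_arm:
  increments:
    - {"dx": -25, "dy": 0, "dz": 0, "ax": 0, "ay": 0, "az": 0, "fingers": 0.8}
    - {"dx": -60, "dy": 0, "dz": 0, "ax": 0, "ay": 0, "az": 0, "fingers": 0.8}
    - {"dx": -100, "dy": 0, "dz": 0, "ax": 0, "ay": 0, "az": 0, "fingers": 0.8}
    - {"dx": -115, "dy": 30, "dz": 0, "ax": 0, "ay": 0, "az": 0, "fingers": 0.4}
    - {"dx": -115, "dy": 70, "dz": 0, "ax": 0, "ay": 0, "az": 0, "fingers": 0}
    - {"dx": -115, "dy": 90, "dz": 0, "ax": 0, "ay": 0, "az": 0, "fingers": 0}
    - {"dx": -115, "dy": 90, "dz": 0, "ax": 0, "ay": 0, "az": 0, "fingers": 0}
    - {"dx": -115, "dy": 90, "dz": 0, "ax": 0, "ay": 0, "az": 0, "fingers": 0}

```text
time: 10.65
ee_pos: [0.4123, -0.2006, 0.169]
tcp_rot: [-1.276, 1.164, 1.272]
force: [0.1, -0.7, -0.3]
width: 0.0079
```

```bash
python3 -c "
from h import *
e,r,m,im=avg(2)
cv2.imwrite('pics/k_w.png',im[:,:,::-1])
x=ctrl.read_camera('side'); cv2.imwrite('pics/k_s.png',cv2.resize(x[230:400,290:550,::-1],None,fx=3,fy=3,interpolation=cv2.INTER_CUBIC))
x=ctrl.read_camera('scene'); cv2.imwrite('pics/k_c.png',cv2.resize(x[230:400,130:370,::-1],None,fx=3,fy=3,interpolation=cv2.INTER_CUBIC))
"
```

```text
t 10.7 grasp [ 0.4128 -0.2007  0.1877] sd [0.0005 0.0001 0.    ] x [ 0.0028 -0.0001 -1.    ] ang 1.6600104868394938 w 0.000775399617663383 F [ 0.2445 -0.293  -0.2756]
```

View pics/k_w.png

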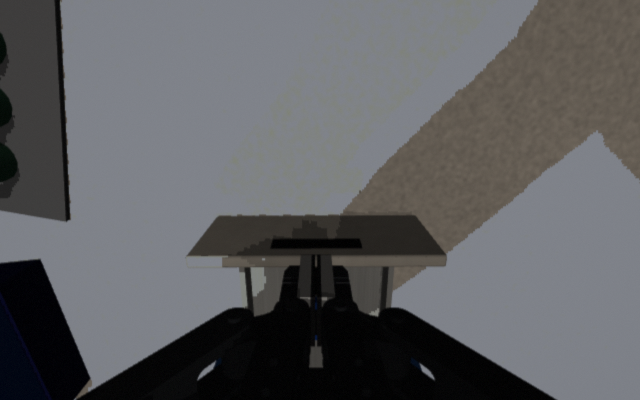

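View pics/k_s.png

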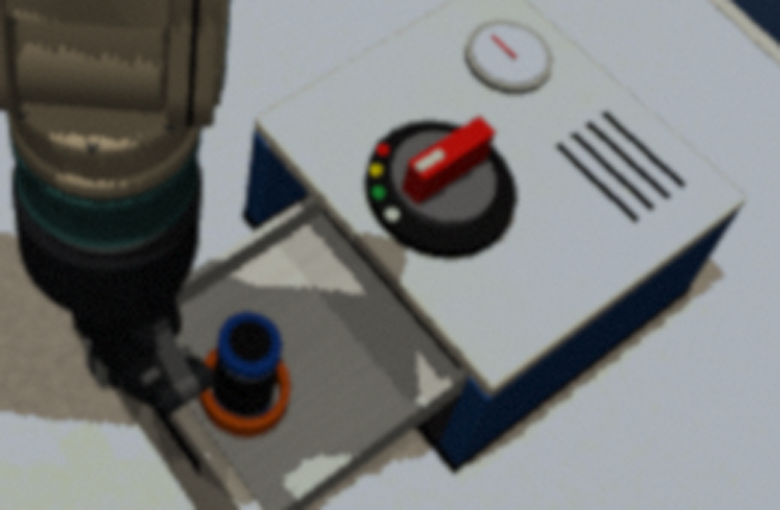

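View pics/k_c.png

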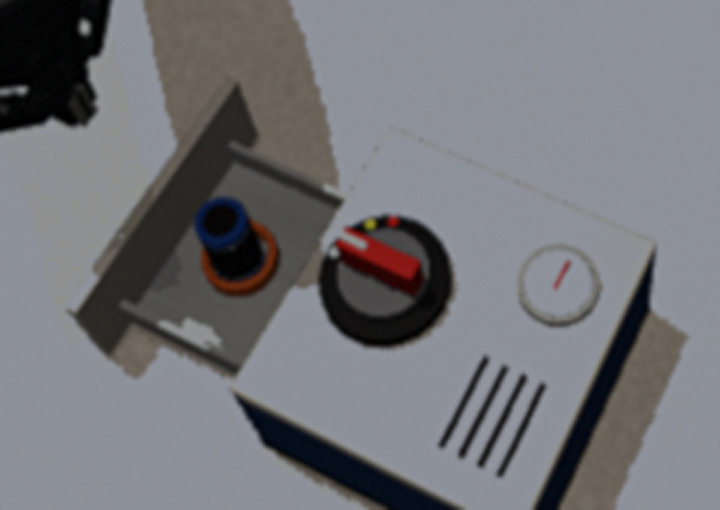

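The coupling stands upright in the ring in both views, and the shut fingers are in front of the panel, which is about 32 mm ahead.

jog_arm:
  increments:
    - {"dx": 40, "dy": 0, "dz": 0, "ax": 0, "ay": 0, "az": 0, "fingers": 0}
    - {"dx": 80, "dy": 0, "dz": 0, "ax": 0, "ay": 0, "az": 0, "fingers": 0}
    - {"dx": 99, "dy": 0, "dz": 0, "ax": 0, "ay": 0, "az": 0, "fingers": 0}
    - {"dx": 99, "dy": -6, "dz": 0, "ax": 0, "ay": 0, "az": 0, "fingers": 0}
    - {"dx": 99, "dy": -14, "dz": 0, "ax": 0, "ay": 0, "az": 0, "fingers": 0}
    - {"dx": 99, "dy": -20, "dz": 0, "ax": 0, "ay": 0, "az": 0, "fingers": 0}
    - {"dx": 99, "dy": -26, "dz": 0, "ax": 0, "ay": 0, "az": 0, "fingers": 0}
    - {"dx": 99, "dy": -33, "dz": 0, "ax": 0, "ay": 0, "az": 0, "fingers": 0}

```text
time: 11.52
ee_pos: [0.4479, -0.1984, 0.0715]
tcp_rot: [-1.279, 1.164, 1.272]
force: [-1.1, 0.1, -0.7]
width: -0.0002
```

jog_arm:
  increments:
    - {"dx": 0, "dy": -8, "dz": 0, "ax": 0, "ay": 0, "az": 0, "fingers": 0}
    - {"dx": 0, "dy": -18, "dz": 0, "ax": 0, "ay": 0, "az": 0, "fingers": 0}
    - {"dx": 0, "dy": -29, "dz": 0, "ax": 0, "ay": 0, "az": 0, "fingers": 0}
    - {"dx": 0, "dy": -40, "dz": 0, "ax": 0, "ay": 0, "az": 0, "fingers": 0}
    - {"dx": 0, "dy": -51, "dz": 0, "ax": 0, "ay": 0, "az": 0, "fingers": 0}
    - {"dx": 0, "dy": -61, "dz": 0, "ax": 0, "ay": 0, "az": 0, "fingers": 0}
    - {"dx": 0, "dy": -68, "dz": 0, "ax": 0, "ay": 0, "az": 0, "fingers": 0}
    - {"dx": 0, "dy": -72, "dz": 0, "ax": 0, "ay": 0, "az": 0, "fingers": 0}

```text
time: 12.18
ee_pos: [0.5192, -0.1909, 0.07]
tcp_rot: [-1.277, 1.163, 1.274]
force: [-1.8, -0.8, 1.3]
width: 0.0001
```

```bash
python3 -c "
from h import *
e,r,m,im=avg(2)
cv2.imwrite('pics/l_w.png',im[:,:,::-1])
x=ctrl.read_camera('side'); cv2.imwrite('pics/l_s.png',cv2.resize(x[230:400,290:550,::-1],None,fx=3,fy=3,interpolation=cv2.INTER_CUBIC))
x=ctrl.read_camera('scene'); cv2.imwrite('pics/l_c.png',cv2.resize(x[230:400,130:370,::-1],None,fx=3,fy=3,interpolation=cv2.INTER_CUBIC))
"
```

```text
t 12.2333 grasp [ 0.5194 -0.191   0.0888] sd [0.0002 0.     0.    ] x [ 0.003   0.0003 -1.    ] ang 1.661692069896387 w -0.00019099594232729924 F [-0.3507 -0.7655  0.4047]
```

View pics/l_s.png

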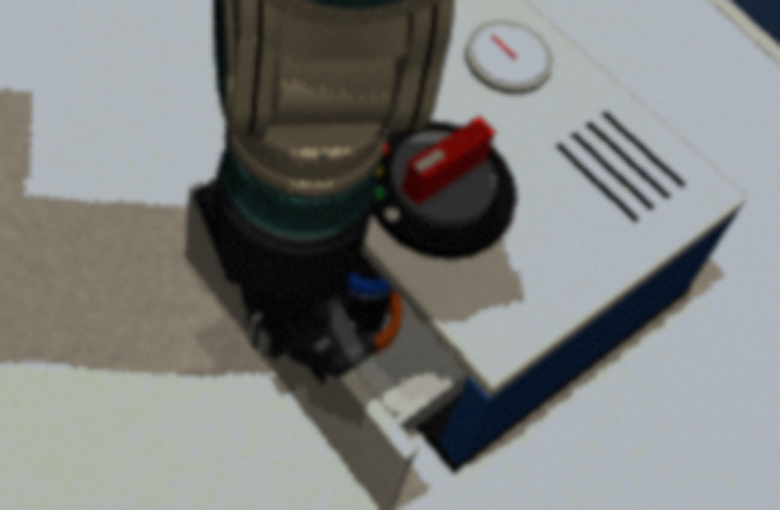

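View pics/l_c.png

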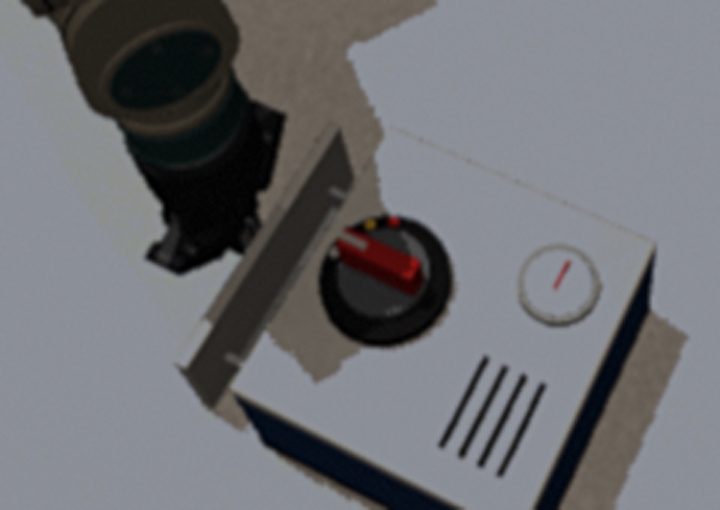

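jog_arm:
  increments:
    - {"dx": -3, "dy": -5, "dz": 0, "ax": 0, "ay": 0, "az": 0, "fingers": 0}
    - {"dx": -5, "dy": -12, "dz": 0, "ax": 0, "ay": 0, "az": 0, "fingers": 0}
    - {"dx": -5, "dy": -19, "dz": 0, "ax": 0, "ay": 0, "az": 0, "fingers": 0}
    - {"dx": -5, "dy": -25, "dz": 0, "ax": 0, "ay": 0, "az": 0, "fingers": 0}
    - {"dx": -5, "dy": -30, "dz": 0, "ax": 0, "ay": 0, "az": 0, "fingers": 0}
    - {"dx": -5, "dy": -34, "dz": 0, "ax": 0, "ay": 0, "az": 0, "fingers": 0}
    - {"dx": -5, "dy": -37, "dz": 0, "ax": 0, "ay": 0, "az": 0, "fingers": 0}

```text
time: 12.97
ee_pos: [0.5555, -0.1876, 0.0753]
tcp_rot: [-1.277, 1.163, 1.274]
force: [-1.4, 0.9, 0.5]
width: -0.0001
```

jog_arm:
  increments:
    - {"dx": 0, "dy": -2, "dz": 0, "ax": 0, "ay": 0, "az": 0, "fingers": 0}
    - {"dx": 0, "dy": -4, "dz": 0, "ax": 0, "ay": 0, "az": 0, "fingers": 0}

```text
time: 13.13
ee_pos: [0.559, -0.1873, 0.0753]
tcp_rot: [-1.276, 1.164, 1.274]
force: [-2.6, 1.3, 1.5]
width: 0.0002
```

jog_arm:
  increments:
    - {"dx": 0, "dy": -2, "dz": 0, "ax": 0, "ay": 0, "az": 0, "fingers": 0}
    - {"dx": 0, "dy": -4, "dz": 0, "ax": 0, "ay": 0, "az": 0, "fingers": 0}
    - {"dx": 0, "dy": -4, "dz": 0, "ax": 0, "ay": 0, "az": 0, "fingers": 0}

```text
time: 13.38
ee_pos: [0.5607, -0.1872, 0.0753]
tcp_rot: [-1.274, 1.168, 1.277]
force: [-5.8, 0.3, 4.6]
width: 0.0001
```

```bash
python3 -c "
from h import *
e,r,m,im=avg(2)
cv2.imwrite('pics/n_w.png',im[:,:,::-1])
x=ctrl.read_camera('side'); cv2.imwrite('pics/n_s.png',cv2.resize(x[230:400,290:550,::-1],None,fx=3,fy=3,interpolation=cv2.INTER_CUBIC))
"
```

```text
t 13.4333 grasp [ 0.5608 -0.1871  0.0939] sd [0. 0. 0.] x [-0.0024 -0.0005 -1.    ] ang 1.6605828408115266 w 0.00018198150974674772 F [-6.1352  0.0542  4.3947]
```

View pics/n_s.png

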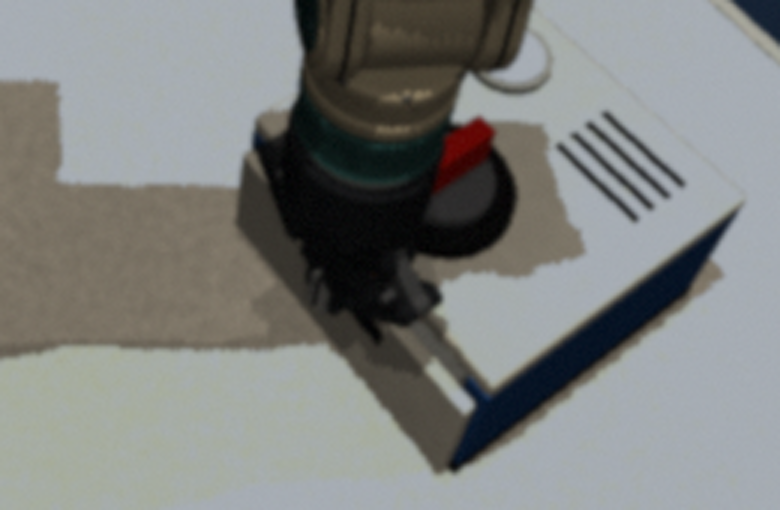

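View pics/n_w.png

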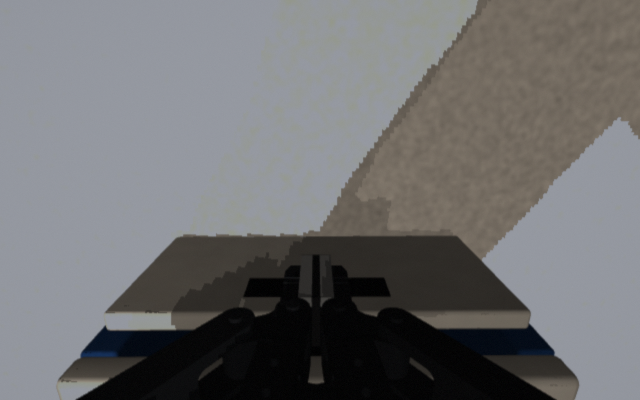

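Force is rising to 6 N, so this is probably the stop. Pushing a little harder to confirm.

jog_arm:
  increments:
    - {"dx": 0, "dy": -3, "dz": 0, "ax": 0, "ay": 0, "az": 0, "fingers": 0}
    - {"dx": 0, "dy": -5, "dz": 0, "ax": 0, "ay": 0, "az": 0, "fingers": 0}
    - {"dx": 0, "dy": -5, "dz": 0, "ax": 0, "ay": 0, "az": 0, "fingers": 0}
    - {"dx": 0, "dy": -5, "dz": 0, "ax": 0, "ay": 0, "az": 0, "fingers": 0}

```text
time: 13.87
ee_pos: [0.5607, -0.1871, 0.0752]
tcp_rot: [-1.27, 1.176, 1.283]
force: [-17.7, -1.5, 14.0]
width: 0.0
```

```bash
python3 - <<'E'
from h import *
e,r,m,im=avg(2)
cv2.imwrite('pics/o_w.png',im[:,:,::-1])
E
```

```text
t 13.9167 grasp [ 0.561  -0.1871  0.0939] sd [0. 0. 0.] x [-0.0121 -0.0022 -0.9999] ang 1.6592693287363514 w 0.00012591777310324195 F [-17.6347  -1.6431  13.4057]
```

View pics/o_w.png

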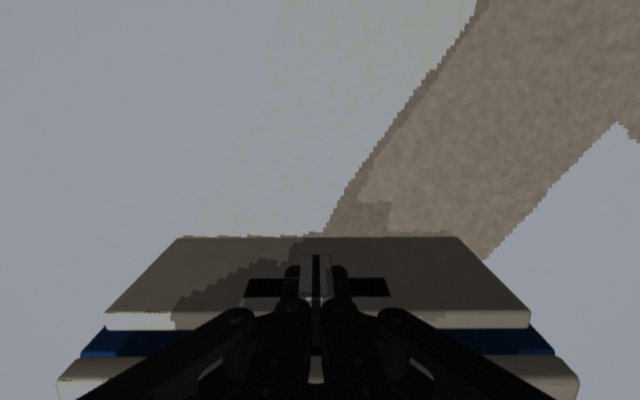

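```bash
python3 - <<'E'
from h import *
m=ctrl.camera_model('wrist')
for n,u,z in [('panel outer L',(107,312),.092),('panel outer R',(527,310),.092),('panel bottom outer L',(182,237),.007),('panel bottom R',(460,237),.007),('panel inner L',(106,328),.092),('panel inner R',(529,327),.092),('box L',(70,357),.12),('box R',(571,356),.12)]:
    p=onz(m,u,z); c,s=np.cos(.09),np.sin(.09); print(n,p,'local x',c*p[0]+s*p[1])
E
```

```text
panel outer L [ 0.5795 -0.2776  0.092 ] local x 0.5521613218297524
panel outer R [ 0.5623 -0.0946  0.092 ] local x 0.5515423601553328
panel bottom outer L [ 0.5809 -0.2769  0.007 ] local x 0.5536417629049072
panel bottom R [ 0.5643 -0.0886  0.007 ] local x 0.5540560537956881
panel inner L [ 0.588  -0.2789  0.092 ] local x 0.5605309140835983
panel inner R [ 0.5709 -0.0912  0.092 ] local x 0.5604180167877045
box L [ 0.5778 -0.2742  0.12  ] local x 0.5508595685827471
box R [ 0.5617 -0.0958  0.12  ] local x 0.5508190492748688
```

```bash
python3 - <<'E'
from h import *
m=ctrl.camera_model('wrist')
for n,u,z in [('box L',(60,380),.12),('box R',(577,380),.12),('lip',(70,357),.10),('lip',(571,356),.10),('lip',(571,356),.095)]:
    p=onz(m,u,z); c,s=np.cos(.09),np.sin(.09); print(n,p,'local x',c*p[0]+s*p[1])
E
python3 - <<'E'
import cv2
im=cv2.imread('pics/o_w.png'); cv2.imwrite('pics/o_z.png',cv2.resize(im[220:400,40:300],None,fx=3,fy=3,interpolation=cv2.INTER_CUBIC))
E
```

```text
box L [ 0.5888 -0.2793  0.12  ] local x 0.5612694186934359
box R [ 0.5721 -0.0901  0.12  ] local x 0.5616957985605121
lip [ 0.5977 -0.2905  0.1   ] local x 0.5691306768059294
lip [ 0.5782 -0.0755  0.1   ] local x 0.5690818452588532
lip [ 0.5823 -0.0705  0.095 ] local x 0.5736475442548493
```

View pics/o_z.png

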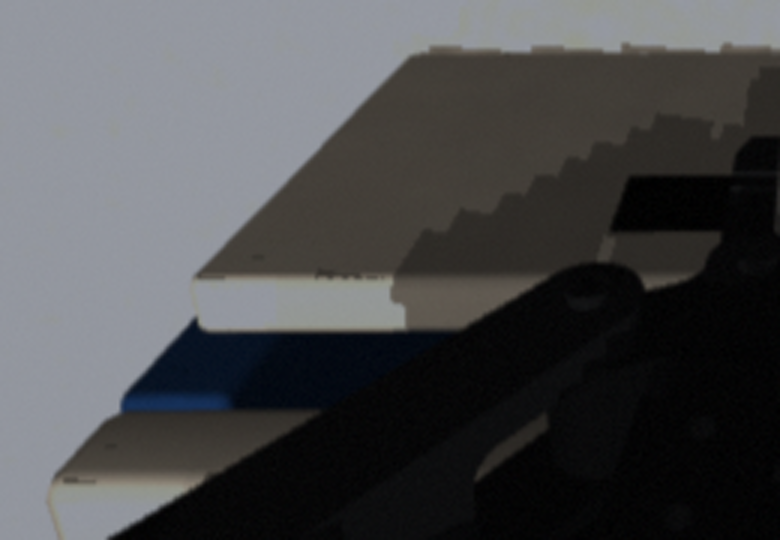

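The panel front edge sits 9.5 mm proud of the box front, against 10 mm when shut, and a 17 N push moved it no further. The drawer is shut. Backing off and looking at the dial.

jog_arm:
  increments:
    - {"dx": 0, "dy": 5, "dz": 0, "ax": 0, "ay": 0, "az": 0, "fingers": 0}
    - {"dx": 0, "dy": 20, "dz": 0, "ax": 0, "ay": 0, "az": 0, "fingers": 0}
    - {"dx": -40, "dy": 25, "dz": 0, "ax": 0, "ay": 0, "az": 0, "fingers": 0}
    - {"dx": -80, "dy": 25, "dz": 0, "ax": 0, "ay": 0, "az": 0, "fingers": 0}
    - {"dx": -120, "dy": 25, "dz": 0, "ax": 0, "ay": 0, "az": 0, "fingers": 0}
    - {"dx": -160, "dy": 5, "dz": 0, "ax": 0, "ay": 0, "az": 0, "fingers": 0.5}
    - {"dx": -190, "dy": -30, "dz": 0, "ax": 0, "ay": 0, "az": 0, "fingers": 1}
    - {"dx": -190, "dy": -70, "dz": 0, "ax": 0, "ay": 0, "az": 0, "fingers": 1}

```text
time: 14.63
ee_pos: [0.6364, -0.1826, 0.2743]
tcp_rot: [-1.286, 1.16, 1.26]
force: [0.9, -1.1, 1.0]
width: 0.0357
```

```bash
python3 -c "
from h import *
pose(); delta([.71,-.17,.29],1.662)"
```

```text
t 14.63 tcp [ 0.6364 -0.1826  0.2743] grasp [ 0.6362 -0.1825  0.293 ] x [ 0.0152 -0.0056 -0.9999] jaw ang 1.6590209201767323 w 0.0357 F [ 0.8771 -1.079   0.9906] q [-0.3771  0.3143  0.1139  1.3543  0.0004 -0.4654]
d mm [  4.  -74.3   6. ] a [-0.003 -0.007  0.015]
```

jog_arm:
  increments:
    - {"dx": 2, "dy": -35, "dz": 3, "ax": 0, "ay": 0, "az": 0, "fingers": 1}
    - {"dx": 2, "dy": -70, "dz": 6, "ax": 0, "ay": 0, "az": 0, "fingers": 1}
    - {"dx": 2, "dy": -70, "dz": 6, "ax": 0, "ay": 0, "az": 0, "fingers": 1}
    - {"dx": 2, "dy": -70, "dz": 6, "ax": 0, "ay": 0, "az": 0, "fingers": 1}
    - {"dx": 2, "dy": -70, "dz": 6, "ax": 0, "ay": 0, "az": 0, "fingers": 1}

```text
time: 15.05
ee_pos: [0.7023, -0.1685, 0.2628]
tcp_rot: [-1.276, 1.164, 1.274]
force: [0.0, 0.5, -0.0]
width: 0.0853
```

```bash
python3 -c "
from h import *
import pickle
e,r,m,im=avg(3)
pickle.dump((e,r,m,im),open('p.pkl','wb'))
cv2.imwrite('pics/p_w.png',im[:,:,::-1])
for q in ['dial_grip','drawer_front','nest','coupling']:
  t=ctrl.tip_of('wrist',q); z=dict(nest=.019,drawer_front=.092,dial_grip=.162,coupling=.019)[q]
  print(q,[(np.round(d['xy'],1),round(d['conf'],2),onz(m,d['xy'],z)) for d in t])
"
```

```text
t 15.15 grasp [ 0.7018 -0.1687  0.2819] sd [0.0003 0.0001 0.0003] x [ 0.0021 -0.0001 -1.    ] ang 1.6606949002169913 w 0.08497935156377032 F [0.3359 0.6485 0.0232]
dial_grip [(array([308.3, 113.7]), 0.96, array([ 0.6364, -0.18  ,  0.162 ]))]
drawer_front [(array([309.8, 112.3]), 0.6, array([ 0.6399, -0.1797,  0.092 ])), (array([308.6,  28.6]), 0.58, array([ 0.5727, -0.1863,  0.092 ]))]
nest []
coupling [(array([315.6, 147.4]), 0.65, array([ 0.6827, -0.1706,  0.019 ]))]
```

View pics/p_w.png

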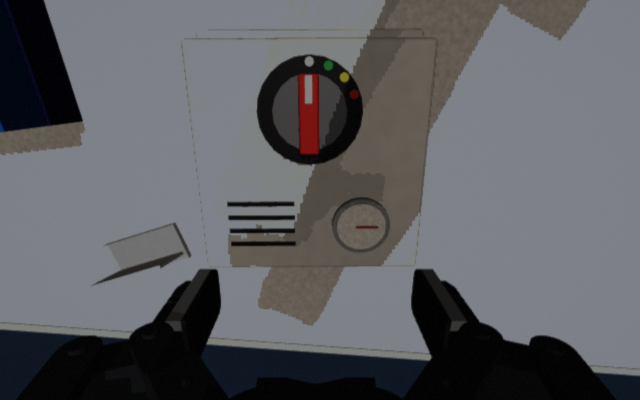

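```bash
python3 - <<'E'
from h import *
import pickle
e,r,m,im=pickle.load(open('p.pkl','rb'))
s=ctrl.camera_model('scene')
print(tri([m,s],[(308.3,113.7),(257,314.7)]))
i=im.astype(int); msk=((i[:,:,0]-i[:,:,1]>60)&(i[:,:,0]-i[:,:,2]>60)); 
k=np.zeros(msk.shape,np.uint8); k[62:165,285:335]=msk[62:165,285:335]
k=cv2.morphologyEx(k,cv2.MORPH_CLOSE,np.ones((3,3)))
cs,_=cv2.findContours(k,cv2.RETR_EXTERNAL,cv2.CHAIN_APPROX_NONE); c=max(cs,key=len); print(cv2.boundingRect(c))
b=cv2.minAreaRect(c); print(b); bp=cv2.boxPoints(b)
W=[onz(m,p,.17) for p in bp]; print(np.array(W)); 
c0=np.mean(W,0); print('centre',c0)
W=sorted(W,key=lambda w:w[0]); d=(W[2]+W[3]-W[0]-W[1])/2; print('bar yaw',np.arctan2(d[1],d[0]),np.linalg.norm(d))
# local geometry: panel edges row 38ish -> box top front
A,B=onz(m,(182,39.5),.12),onz(m,(436,39),.12); print(A,B,(A+B)/2,np.arctan2(*(B-A)[[1,0]])-np.pi/2)
A,B=onz(m,(208,267),.12),onz(m,(414,265.5),.12); print(A,B,(A+B)/2)
delta([.6364,-.180,.27],b and 1.662)
E
```

```text
(array([ 0.6374, -0.1783,  0.1645]), [np.float64(2.9726559947430453), np.float64(0.574567093854523)])
(298, 74, 21, 80)
((308.2813415527344, 113.50454711914062), (79.33694458007812, 19.079193115234375), 88.80650329589844)
[[ 0.6116 -0.1886  0.17  ]
 [ 0.6102 -0.1763  0.17  ]
 [ 0.6618 -0.1705  0.17  ]
 [ 0.6633 -0.1837  0.17  ]]
centre [ 0.6367 -0.1798  0.17  ]
bar yaw 0.10352186576848155 0.051926259887572365
[ 0.593  -0.2815  0.12  ] [ 0.5754 -0.0876  0.12  ] [ 0.5842 -0.1846  0.12  ] 0.09090248246904942
[ 0.7891 -0.2644  0.12  ] [ 0.7701 -0.0686  0.12  ] [ 0.7796 -0.1665  0.12  ]
d mm [12.3 66.  -5.4] a [-0.002 -0.     0.003]
```

The dial bar is at (308,113) in the wrist view. Its centre is at (0.6367, -0.1797), triangulated height is 0.1645 against 0.162 listed, and the coupling is not visible under the tester's top. The clockwise side, towards the red dot, is to the right. Moving over it and down.

jog_arm:
  increments:
    - {"dx": 20, "dy": 35, "dz": -3, "ax": 0, "ay": 0, "az": 0, "fingers": 0.6}
    - {"dx": 40, "dy": 66, "dz": -5, "ax": 0, "ay": 0, "az": 0, "fingers": 0.6}
    - {"dx": 70, "dy": 66, "dz": -5, "ax": 0, "ay": 0, "az": 0, "fingers": 0.6}
    - {"dx": 85, "dy": 66, "dz": -5, "ax": 0, "ay": 0, "az": 0, "fingers": 0.6}
    - {"dx": 85, "dy": 66, "dz": -5, "ax": 0, "ay": 0, "az": 0, "fingers": 0.6}
    - {"dx": 85, "dy": 66, "dz": -5, "ax": 0, "ay": 0, "az": 0, "fingers": 0.6}

```text
time: 15.9
ee_pos: [0.6362, -0.1792, 0.1774]
tcp_rot: [-1.275, 1.165, 1.275]
force: [-0.2, 0.2, 0.8]
width: 0.0509
```

```bash
python3 -c "
from h import *
e,r,m,im=avg(3)
cv2.imwrite('pics/q_w.png',im[:,:,::-1])
delta([.6367,-.1797,.163],1.666)"
```

```text
t 16.0 grasp [ 0.6373 -0.1795  0.1974] sd [0.0009 0.0002 0.001 ] x [ 0.0028 -0.0001 -1.    ] ang 1.6608334504292181 w 0.051494183961413385 F [ 0.3162 -0.4092  0.2987]
d mm [35.9  2.2  0.4] a [-0.005 -0.002  0.005]
```

View pics/q_w.png

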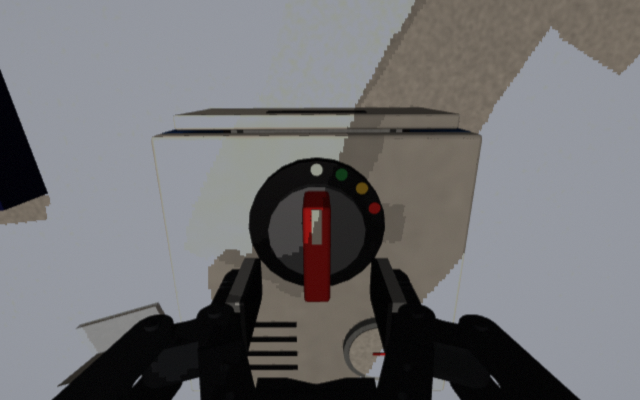

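The bar is centred between the pads at column 316. Going down and closing.

jog_arm:
  increments:
    - {"dx": 20, "dy": 1, "dz": 0, "ax": -0.004, "ay": 0, "az": 0, "fingers": 0.5}
    - {"dx": 33, "dy": 1, "dz": 0, "ax": -0.004, "ay": 0, "az": 0, "fingers": 0.4}
    - {"dx": 34, "dy": 1, "dz": 0, "ax": -0.004, "ay": 0, "az": 0, "fingers": 0.3}
    - {"dx": 34, "dy": 1, "dz": 0, "ax": -0.004, "ay": 0, "az": 0, "fingers": 0}
    - {"dx": 34, "dy": 1, "dz": 0, "ax": -0.004, "ay": 0, "az": 0, "fingers": 0}
    - {"dx": 34, "dy": 1, "dz": 0, "ax": -0.004, "ay": 0, "az": 0, "fingers": 0}
    - {"dx": 34, "dy": 1, "dz": 0, "ax": -0.004, "ay": 0, "az": 0, "fingers": 0}
    - {"dx": 34, "dy": 1, "dz": 0, "ax": -0.004, "ay": 0, "az": 0, "fingers": 0}

```text
time: 16.72
ee_pos: [0.6356, -0.1795, 0.1434]
tcp_rot: [-1.278, 1.163, 1.278]
force: [-1.1, -1.8, -6.8]
width: 0.013
```

```bash
python3 -c "
from h import *
e,r,m,im=avg(2)
cv2.imwrite('pics/r_w.png',im[:,:,::-1]);pose()"
```

```text
t 16.7667 grasp [ 0.6356 -0.1795  0.1621] sd [0. 0. 0.] x [ 0.0006  0.0001 -1.    ] ang 1.6648618250838962 w 0.013047862763063798 F [-1.1759 -1.6819 -6.9286]
t 16.82 tcp [ 0.6356 -0.1795  0.1434] grasp [ 0.6356 -0.1795  0.1621] x [ 0.0007  0.0002 -1.    ] jaw ang 1.6648214548853593 w 0.0126 F [ 0.2994 -2.1688 -7.3478] q [-0.3732  0.3917 -0.057   1.1215  0.0004 -0.4672]
```

View pics/r_w.png

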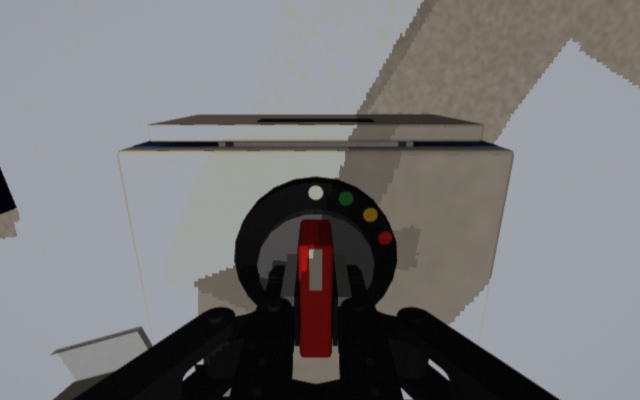

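jog_arm:
  increments:
    - {"dx": 0, "dy": 0, "dz": 0, "ax": 0.08, "ay": 0, "az": 0, "fingers": 0}
    - {"dx": 0, "dy": 0, "dz": 0, "ax": 0.16, "ay": 0, "az": 0, "fingers": 0}
    - {"dx": 0, "dy": 0, "dz": 0, "ax": 0.24, "ay": 0, "az": 0, "fingers": 0}
    - {"dx": 0, "dy": 0, "dz": 0, "ax": 0.32, "ay": 0, "az": 0, "fingers": 0}
    - {"dx": 0, "dy": 0, "dz": 0, "ax": 0.4, "ay": 0, "az": 0, "fingers": 0}
    - {"dx": 0, "dy": 0, "dz": 0, "ax": 0.48, "ay": 0, "az": 0, "fingers": 0}
    - {"dx": 0, "dy": 0, "dz": 0, "ax": 0.56, "ay": 0, "az": 0, "fingers": 0}
    - {"dx": 0, "dy": 0, "dz": 0, "ax": 0.64, "ay": 0, "az": 0, "fingers": 0}

```text
time: 17.48
ee_pos: [0.6357, -0.1791, 0.1434]
tcp_rot: [-0.796, 1.419, 0.796]
force: [-0.4, -1.2, -7.6]
width: 0.0133
```

```bash
python3 -c "
from h import *
o=pose(); print(o['torque']); im=ctrl.read_camera('wrist')
cv2.imwrite('pics/s_w.png',im[:,:,::-1])"
```

```text
t 17.48 tcp [ 0.6357 -0.1791  0.1434] grasp [ 0.6357 -0.1791  0.1621] x [ 0.001   0.0008 -1.    ] jaw ang 1.0218969282013133 w 0.0133 F [-0.4379 -1.1572 -7.6371] q [-0.3729  0.3916 -0.0571  1.1214  0.0011  0.176 ]
[-0.2095  0.0251  0.2983]
```

View pics/s_w.png

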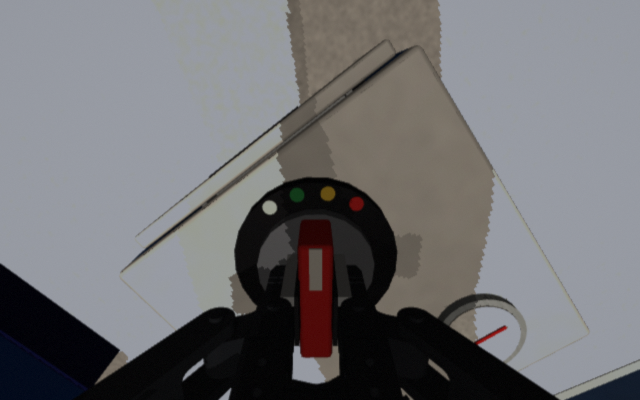

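The bar follows the gripper, with its white line now between green and yellow. Carrying on to the red dot.

jog_arm:
  increments:
    - {"dx": 0, "dy": 0, "dz": 0, "ax": 0.08, "ay": 0, "az": 0, "fingers": 0}
    - {"dx": 0, "dy": 0, "dz": 0, "ax": 0.16, "ay": 0, "az": 0, "fingers": 0}
    - {"dx": 0, "dy": 0, "dz": 0, "ax": 0.24, "ay": 0, "az": 0, "fingers": 0}
    - {"dx": 0, "dy": 0, "dz": 0, "ax": 0.32, "ay": 0, "az": 0, "fingers": 0}
    - {"dx": 0, "dy": 0, "dz": 0, "ax": 0.4, "ay": 0, "az": 0, "fingers": 0}
    - {"dx": 0, "dy": 0, "dz": 0, "ax": 0.48, "ay": 0, "az": 0, "fingers": 0}
    - {"dx": 0, "dy": 0, "dz": 0, "ax": 0.55, "ay": 0, "az": 0, "fingers": 0}
    - {"dx": 0, "dy": 0, "dz": 0, "ax": 0.59, "ay": 0, "az": 0, "fingers": 0}

```text
time: 18.2
ee_pos: [0.6361, -0.1789, 0.1434]
tcp_rot: [-0.34, 1.542, 0.341]
force: [1.1, -0.9, -7.8]
width: 0.0127
```

jog_arm:
  increments:
    - {"dx": 0, "dy": 0, "dz": 0, "ax": 0.005, "ay": 0, "az": 0, "fingers": 0}
    - {"dx": 0, "dy": 0, "dz": 0, "ax": 0.005, "ay": 0, "az": 0, "fingers": 0}
    - {"dx": 0, "dy": 0, "dz": 0, "ax": 0.005, "ay": 0, "az": 0, "fingers": 0}
    - {"dx": 0, "dy": 0, "dz": 0, "ax": 0.005, "ay": 0, "az": 0, "fingers": 0}

```text
time: 18.53
ee_pos: [0.6361, -0.1789, 0.1434]
tcp_rot: [-0.338, 1.542, 0.339]
force: [1.0, 0.4, -9.3]
width: 0.013
```

```bash
python3 -c "
from h import *
o=pose(); print(o['torque']); 
im=ctrl.read_camera('wrist')
cv2.imwrite('pics/t_w.png',im[:,:,::-1])
for c in ('scene','side'):
  x=ctrl.read_camera(c); cv2.imwrite(f'pics/t_{c}.png',x[:,:,::-1])"
```

```text
t 18.53 tcp [ 0.6361 -0.1789  0.1434] grasp [ 0.636  -0.1789  0.1621] x [ 0.0017  0.0012 -1.    ] jaw ang 0.43149828511281746 w 0.013 F [ 0.9893  0.3542 -9.3235] q [-0.3727  0.3917 -0.0569  1.121   0.0017  0.7666]
[ 0.0624 -0.253   0.2809]
```

View pics/t_w.png

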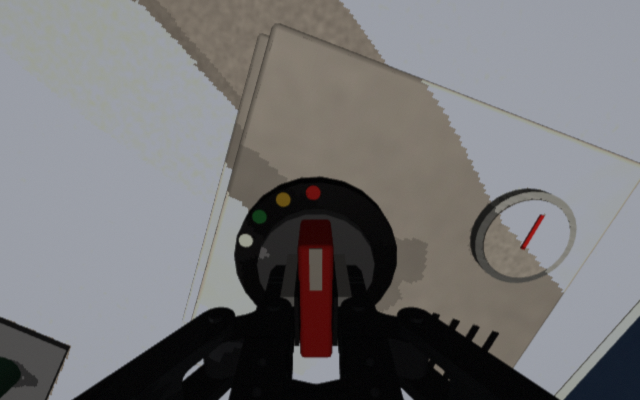

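View pics/t_scene.png

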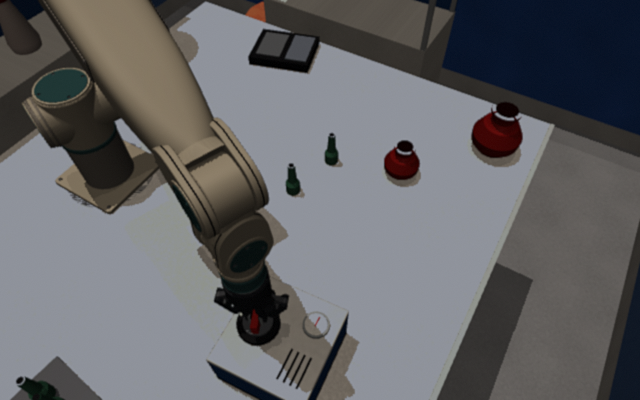

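View pics/t_side.png

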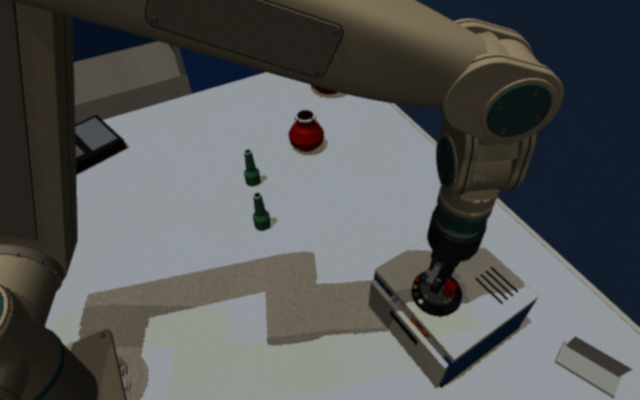

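The white line now points at the red dot at (313,193), with about 1.23 rad turned. The drawer looks shut, and the mouthpieces and vase have not moved. One last check through the gap for the coupling.

```bash
python3 -c "
import cv2
x=cv2.imread('pics/t_side.png')[250:390,360:545]; cv2.imwrite('pics/t_z.png',cv2.resize(x,None,fx=4.2,fy=4.2,interpolation=cv2.INTER_CUBIC))"
```

```text
(no output)
```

View pics/t_z.png

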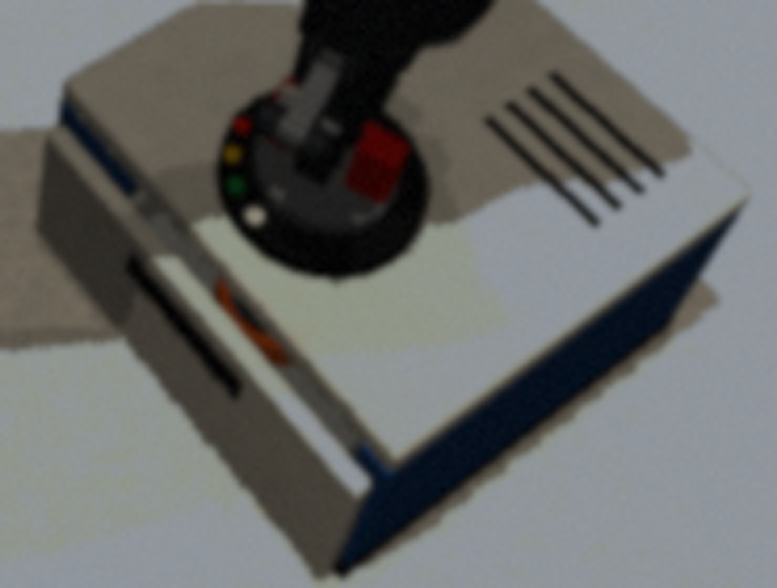

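```bash
python3 - <<'E'
from h import *
import pickle
e,r,m,im=pickle.load(open('p.pkl','rb'))
g=im[:60,200:300].mean((1,2)); print(np.round(g[22:48],0)); g=im[:60,340:370].mean((1,2)); print(np.round(g[22:48],0))
for row in (28,29,30): p=onz(m,(308,row),.092); print(row,p,.996*p[0]+.09*p[1])
for row in (38,39,40): p=onz(m,(308,row),.12); print(row,p,.996*p[0]+.09*p[1])
E
```

```text
[130. 130. 130. 130. 130. 130. 128. 113. 118. 128. 130. 130. 130. 130.
 129. 124. 108. 115. 125. 128. 129. 129. 129. 129. 129. 129.]
[129. 128. 128. 128. 128. 128. 128. 122. 123. 127. 128. 127. 126. 123.
 120. 103. 108. 118. 120. 121. 121. 119. 117. 116. 116. 116.]
28 [ 0.5723 -0.1869  0.092 ] 0.5531812949328295
29 [ 0.573  -0.1868  0.092 ] 0.5539295711692375
30 [ 0.5738 -0.1868  0.092 ] 0.5546791366575851
38 [ 0.5834 -0.1854  0.12  ] 0.5643792793806556
39 [ 0.5841 -0.1853  0.12  ] 0.5650724182061849
40 [ 0.5848 -0.1853  0.12  ] 0.5657667616616204
```

After the gripper backed off, the panel still stood 10 to 11 mm proud, which is shut within about 1 mm. Handing in.

```bash
python3 -c "
from h import *
pose(); print(ctrl.hand_in())"
```

```text
t 18.68 tcp [ 0.6361 -0.179   0.1435] grasp [ 0.6361 -0.179   0.1622] x [ 0.0018  0.0012 -1.    ] jaw ang 0.43078458152025734 w 0.0131 F [  1.0432   0.4639 -11.215 ] q [-0.3728  0.3916 -0.0569  1.121   0.0017  0.7672]
the job is handed in; nothing more can be done
None
```

I stood the coupling in the orange ring and let go of it, pushed the drawer shut, and turned the dial clockwise to the red dot. I handed in at about 18.7 s with the gripper still holding the dial. The hand-in gave no verdict.

Last checks:
- **Coupling:** two views showed it upright in the ring before I shut the drawer. Once the drawer was shut, the tester's top hid it. Only the ring's front edge showed through the gap, with nothing fallen.
- **Drawer:** a 17 N push moved it no further. After I backed off, the panel stood 10 to 11 mm proud of the box, against 10 mm when shut. I did not measure it again after turning the dial, though the side picture still showed it shut.
- **Dial:** the gripper turned it about 1.23 rad, and the white line points at the red dot. The fingers are closed on the bar at 13 mm, against its listed 14 mm thickness. The wrist read a steady downward load of 7 to 11 N.
- **Mouthpieces and vase:** they stand in the same places as at the start.

Two measurements disagreed slightly. The cameras put the ring's centre between x = 0.498 and 0.506 m, so I lined the coupling up by its position relative to the ring in the wrist camera. The dial grip came out at 164.5 mm high, against the stated 162 mm.

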